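Squeeze the flower press with the tamper

ROBOT

A 6-joint arm with a two-finger parallel gripper is mounted at the origin on the work surface. World frame = base frame: x ahead of the robot, y to its left, z up, the work surface at z = 0. Lengths are in m, angles in rad, forces in N, time in s.
With the tool pointing down it reaches from about 0.35 to 0.775 m from the base axis. Payload 7.3 kg.
Tool frame: the origin (TCP) lies at the very end of the fingers, on their centre line; the grasp point (between the pads) lies 19 mm behind it; x points along the fingers, y is the direction in which the jaws open and shut, and the axes are right-handed (so a half turn about x gives the same grasp; the last joint's range is limited). The gripper opens to 92 mm and grips with 3 to 60 N. Pads are 19 mm wide; open, the fingers measure 130 mm over their backs; the gripper's body (75 mm by 190 mm) begins 47 mm behind the grasp point.
Start: joints at [1.1, 0.342, 1.524, -0, 1.275, -0.146], TCP at [0.168, 0.498, 0.227] pointing down, gripper open.
Joint ranges: [-2.53, 2.53], [-0.77, 2.02], [0.04, 2.7], [-1, 4.14], [0.28, 2.66], [-3.11, 3.11]. Speed limits (rad/s): [2.57, 2.57, 3.14, 3.14, 3.14, 3.14].

INTERFACE

Orientations are given as [roll, pitch, yaw] about the fixed x, y, z axes, in that order (R = Rz(yaw) Ry(pitch) Rx(roll)).
In Python, from cell import observe, vision, job gives the robot as it stands.
- The arm moves only by the tool send_rows, never from a script. Its argument "motion" is a list of rows, each an object with "hand": the opening, from -1 (shut) to 1 (fully open), so that 0 is half open; "slide": the shift along the tool's x, y, z in mm, a list of three; "spin": the turn about the tool's x in rad. In form: [{"hand": hand, "slide": [tx, ty, tz], "spin": spin}, ...]. A call has 1 to 8 rows; each row shifts and turns the pose as measured when the row begins, along the tool's axes as they then stand; what a row does not reach is not made up. A row lasts 1/10 s, in which the tool goes at most 50 mm and 8.59 degrees, less where a joint would pass 70% of its speed; a pose out of reach is approached as far as the arm can. A call with a gripper value outside its range is refused whole. The fingers move at their own pace and stop on an object; "grip_force" is the grip in N (left out, the last holds). Time passes only in rows, so rows that do not move let the fingers close. It gives the time, the measured TCP pose, the force and the opening at its end, in the units of the state.
- observe(): the state, without advancing time (a new reading comes with each control period).
- vision.read_camera(name): name is "scene" or "top" or "wrist"; returns a dict with "pixels" (420x560x3 uint8, blue, green, red), "range_z" (420x560 float32, m along the optical axis (not along the pixel's ray), 0 where there is no reading), "fx", "fy", "cx", "cy" (pixels), "world_from_camera" (4x4, takes a point from camera to world coordinates); the wrist camera has in their place "T_tool_cam" (4x4, takes a point from camera to tool coordinates, whose origin is the TCP and whose axes are the tool frame's). Camera axes: x right, y down, z forward; pixel columns grow to the right and rows downward; lengths in m; the calibration is good to about 2 mm. A picture is of the moment at which its call begins: read the wrist's pose just before it.
- job.hand_in(): hands the job in, once; it reports no verdict.
Trained networks look in a picture, given as the dict that the camera call returned (one of the last four; its "shot" number tells which), for a name from the list of things; names that differ only in an ending like _2 or _b are one class to them, and where a whole thing is asked for, a point or a joint stands for the part that bears it (a point fixed in the world has none). Each returns a list of dicts, best first, with "conf" (0 to 1); they miss things now and then, are a little off and sometimes report something else, mostly with a low value. They report only what shows in the picture. A call takes as long as a camera call. They do not tell look-alikes from the thing itself.
- vision.search_frame(picture, thing): "uv" ([column, row] in pixels, amid what is visible of it).
- vision.cut_out(picture, thing): "mask" (420x560 bool, what is visible of it) and "uv" ([column, row] in pixels, amid what is visible of it).
The state is a dict: "time": time; "qpos": joint angles; "qvel": joint speeds; "joint_efforts": joint torques, N m; "tool_pos": TCP position; "tool_rot": TCP orientation; "contact_force": force on the tool from outside, world axes, zero at the start; "torque": the same for the moment, N m; "opening": finger opening in m.
Only numpy, scipy, OpenCV 4.12 (cv2) and the standard library are available. Lean on these libraries where they do the work, as an engineer would, in place of code of your own. Each camera call takes 0.05 s, during which the arm holds its last target.

TASK

Lift the wooden tamper straight up out of its plywood stall, stand it upright on the middle of the cork mat and let go of it. Then take it again a quarter turn round, gripped across its longer width, lower it into the flower press with its foot on the middle of the steel plate, and press squarely down until the sprung plate is fully home and level; hold it there for a full second. Finally lift it out and leave it standing upright on the middle of the cork mat, without disturbing the other things on the bench.

Things in the scene. Friction and masses are not known exactly. Their poses are not given: they have to be found in the camera images.
- tamper: Wooden tamper with a thin steel sole, loose, 0.3 to 0.5 kg, standing upright in the stall, axes along the stall's. Foot 76 mm (its x) x 58 mm (y) x 20 mm high; centred on it a block handle 62 mm (x) x 44 mm (y), from 20 to 90 mm above the sole. Origin: centre of the sole's underside; z up the handle.
- stall: Plywood stall, fixed, where the tamper starts. Origin: underside centre, z up. Floor 6 mm thick, 124 x 80 mm. Two upright cheeks across its x axis, inner faces 84 mm apart, 14 mm thick, 70 mm long in y, tops 90 mm above the bench; open along y and above. Only 11 mm is free beside the handle's x faces, so here the tamper is taken across its 44 mm (y) width.
- mat: Round cork mat, 150 mm across, 10 mm thick, fixed to the bench. Origin: centre of its underside; its top is 10 mm above the bench.
- press: Wooden flower press, fixed: base 200 (its x) x 110 mm (y), two tall cheeks along x, 170 mm long, 18 mm thick, inner faces 66 mm apart, tops 120 mm above the bench; low end blocks 30 mm high. Origin: underside centre, z up. The tamper fits in only with its x along the press's x; pressed down, its handle rises just 6 mm over the cheeks, 11 mm from them, so hold it across its 62 mm (x) width.
- press_plate: Long steel plate of the press, 150 mm (x) x 62 mm (y) x 8 mm, lying between the cheeks. Origin: centre of its top face, z up, x along the press. Top face 56 mm above the bench when up, 36 mm when fully down. It also rocks lengthwise (up to 0.15 rad) on a weak spring if pressed off its middle.
- press_travel (a joint): Downward travel of the press plate: 0 m up (rest), 0.020 m fully down on its stop. Spring: about 1.5 N of push starts it and about 11.5 N holds it on the stop (tamper's weight included, which alone sinks it some 3 to 7 mm); it springs back when let go.
- ribbon_a: Bystander, loose, to be left alone: wide ribbon spool, 72 mm across, 40 mm high, upright, yellow ribbon. Origin: centre of its underside.
- ribbon_b: Bystander, loose, to be left alone: wide ribbon spool, 72 mm across, 40 mm high, upright, grey ribbon. Origin: centre of its underside.
- secateurs: Bystander, loose, to be left alone: pair of secateurs lying flat, 175 mm long, 20 mm high. Origin: the pivot, at bench level.
- clay_pot: Bystander, loose, to be left alone: empty terracotta pot, 100 mm across, 90 mm high. Origin: centre of its underside.
- feed_bottle: Bystander, loose, to be left alone: white plastic bottle with a yellow cap, 70 mm across, 160 mm high. Origin: centre of its underside.
- glass_vase: Bystander, loose, to be left alone: glass tumbler vase, 80 mm across, 120 mm high. Origin: centre of its underside.
- card_box: Bystander, loose, to be left alone: small cardboard box, 110 x 80 x 50 mm high. Origin: centre of its underside.
Things that resemble listed ones, but are neither listed nor needed, are in the scene too. What is shaped like the tamper but green is not meant. There is more than one size of the mat; the job needs the smaller.

How it is judged:
On the way, in this order (a step that is already met when the one before it is completed fails the run):
1. the tamper stands upright on the cork mat, let go of (horizontal distance between tamper and mat below 0.04 m and z of tamper in the frame of mat between 0.006 and 0.015 m and angle between tamper's own z axis and vertical below 0.1 rad and contact force between the fingers and tamper below 0.2 N and linear speed of tamper below 0.02 m/s), for 0.3 s.
2. the tamper, upright (0.07 rad) and within 18 mm of the plate's middle, holds the sprung plate fully down (18 mm or more) and level (0.05 rad) (value of joint press_travel above 0.018 m and angle between press_plate's own z axis and vertical below 0.05 rad and angle between tamper's own z axis and vertical below 0.07 rad and contact force between tamper and press_plate above 4 N and x of tamper in the frame of press between -0.018 and 0.018 m), for 0.5 s.
At the end, for the whole second after the job is handed in: The tamper stands upright (within 0.1 rad), let go of and at rest, on the cork mat, its centre within 40 mm of the mat's centre, and the press plate has sprung back up (travel under 3 mm) (all of step 1 and value of joint press_travel below 0.003 m); the robot touches nothing.
It fails at once if a bystander is moved by more than 40 mm or knocked over (distance of any of ribbon_a, ribbon_b, secateurs, clay_pot, feed_bottle, glass_vase, card_box from where it was at the start of the episode above 0.04 m or angle between any of ribbon_a, ribbon_b, secateurs, clay_pot, feed_bottle, glass_vase, card_box's own z axis and vertical above 0.6 rad).
It also fails if it takes over 69 s, if anything falls off the work surface, if the arm or the gripper's body presses on something with over 40 N, if the wrist force passes 120 N, or if a joint passes its speed limit or range.

## Working session

There is one attempt and no reset: what is moved stays moved. The work goes in short steps, Python scripts to look and compute and a tool call to move; the robot and the scene stay as the last step left them, time stands still between calls to the robot, and variables do not carry over. Pictures are saved under pics/ and viewed, and the job is handed in when it is done.

Besides the shell and the picture viewer there is one more tool, called after "Request:" by a JSON object that holds its "fn" and its "kwargs", one argument or row to a line. send_rows: Moves the arm, as the interface text tells. Its arguments: {"type":"object","properties":{"motion":{"type":"array","items":{"type":"object","properties":{"hand":{"type":"number"},"slide":{"type":"array","items":{"type":"number"}},"spin":{"type":"number"}}}},"grip_force":{"type":"number"}},"required":["motion"]}

```bash
ls; mkdir -p pics; cat > h.py <<'E'
import numpy as np, cv2, pickle
from cell import observe, vision, job
def pts(p,T=None):
    T=p["world_from_camera"] if T is None else T
    z=p["range_z"];v,u=np.mgrid[0:420,0:560]
    X=np.stack([(u-p["cx"])/p["fx"]*z,(v-p["cy"])/p["fy"]*z,z,np.ones_like(z)],-1)
    W=(X@np.array(T).T)[...,:3]; W[z<=0]=np.nan
    return W
def st():
    s=observe()
    print({k:np.round(s[k],4).tolist() for k in ("time","qpos","tool_pos","tool_rot","contact_force","opening")})
    return s
E
python3 - <<'E'
from h import *
st()
for n in ("top","scene"):
    p=vision.read_camera(n); cv2.imwrite(f"pics/{n}0.png",p["pixels"])
    pickle.dump(p,open(n+"0.pkl","wb"))
    for t in ("tamper","stall","mat","press","press_plate"):
        for d in vision.search_frame(p,t)[:4]:
            u,v=map(int,d["uv"]);print(n,t,d["conf"],(u,v),np.round(pts(p)[v,u],3))
E
```

```text
pics
{'time': 0.0, 'qpos': [1.1, 0.3427, 1.525, -0.0, 1.2754, -0.146], 'tool_pos': [0.1673, 0.4972, 0.2261], 'tool_rot': [-1.7119, 1.5693, -2.0367], 'contact_force': [0.2787, 0.4357, -0.3264], 'opening': 0.0918}
top tamper 0.92 (275, 224) [0.484 0.022 0.101]
top tamper 0.74 (309, 203) [ 0.557 -0.089  0.091]
top stall 0.86 (263, 233) [0.471 0.065 0.006]
top mat 0.72 (189, 209) [0.553 0.323 0.007]
top mat 0.61 (191, 296) [0.254 0.3   0.013]
top press 0.82 (377, 226) [ 0.489 -0.317  0.058]
top press 0.41 (328, 259) [ 0.379 -0.154  0.044]
top press_plate 0.75 (381, 220) [ 0.509 -0.331  0.058]
top press_plate 0.21 (190, 211) [0.545 0.318 0.011]
scene tamper 0.68 (279, 235) [ 0.579 -0.109  0.091]
scene tamper 0.64 (281, 163) [0.398 0.128 0.041]
scene tamper 0.56 (280, 194) [0.495 0.001 0.091]
scene stall 0.96 (291, 198) [0.528 0.01  0.089]
scene mat 0.94 (280, 121) [0.26  0.296 0.011]
scene mat 0.9 (354, 161) [0.563 0.3   0.013]
scene press 0.69 (206, 288) [ 0.518 -0.334  0.056]
scene press 0.23 (402, 193) [0.752 0.274 0.023]
scene press_plate 0.83 (208, 284) [ 0.513 -0.322  0.052]
```

View pics/top0.png

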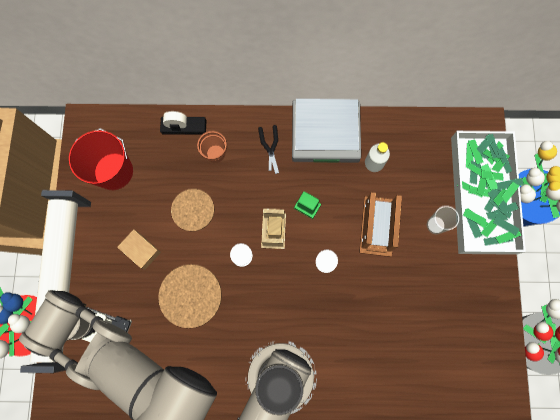

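View pics/scene0.png

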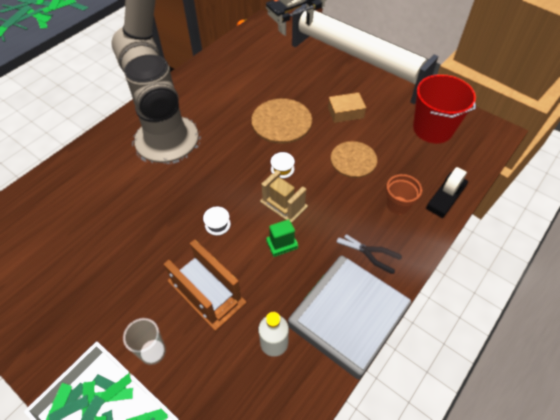

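```bash
python3 - <<'E'
from h import *
p=pickle.load(open("top0.pkl","rb"));W=pts(p)
c=[]
for (u,v) in ((273,228),(380,224),(192,209)):
    c.append(cv2.resize(p["pixels"][v-38:v+38,u-38:u+38],(380,380),interpolation=cv2.INTER_CUBIC)[:, :266] if 0 else cv2.resize(p["pixels"][v-38:v+38,u-38:u+38],(266,266),interpolation=cv2.INTER_CUBIC))
cv2.imwrite("pics/crops.png",np.hstack(c))
print(p["fx"],np.round(p["world_from_camera"],3).tolist())
z=W[...,2]
def rect(name,u0,u1,v0,v1,z0,z1):
    m=np.zeros_like(z,bool);m[v0:v1,u0:u1]=1;m&=(z>z0)&(z<z1)
    q=W[m]
    r=cv2.minAreaRect(q[:,:2].astype(np.float32));print(name,m.sum(),np.round(r[0],4),np.round(r[1],4),round(r[2],2),"zmed",np.median(q[:,2]), "mean",q.mean(0).round(4))
rect("tamper+stall top",255,292,203,255,.08,.12)
rect("stall all",255,292,203,255,.004,.12)
rect("press top",355,408,185,265,.105,.14)
rect("plate",355,408,185,265,.045,.07)
rect("press all",355,408,185,265,.01,.14)
for n,sl in (("tam",(slice(205,252),slice(258,290))),):
    print(np.round(z[sl][::3,::2]*1000).astype(int))
E
```

```text
482.70347777769496 [[0.01, -0.979, 0.205, 0.175], [-1.0, -0.009, 0.006, -0.021], [-0.004, -0.205, -0.979, 1.636], [0.0, 0.0, 0.0, 1.0]]
tamper+stall top 450 [0.4808 0.0312] [0.0683 0.113 ] 88.67 zmed 0.09263170830008349 mean [0.4798 0.0265 0.0923]
stall all 971 [0.4882 0.0311] [0.1793 0.1245] 0.81 zmed 0.06998145692177071 mean [0.478  0.0287 0.0559]
press top 643 [ 0.4996 -0.3285] [0.1036 0.1702] 83.59 zmed 0.11899674852311737 mean [ 0.4972 -0.3277  0.1186]
plate 846 [ 0.4977 -0.322 ] [0.0984 0.1714] 86.43 zmed 0.055941842332158154 mean [ 0.4969 -0.3314  0.0561]
press all 2065 [ 0.508  -0.3228] [0.24   0.1819] 13.17 zmed 0.05903858370536508 mean [ 0.4914 -0.3258  0.0725]
[[                  -5                   -4                   -3
                     7                   -2                    5
                    -2                    0 -9223372036854775808
                    -3                    1                   -4
                   -10                   -1                   -3
                    -3]
 [                  -2                   -3                    3
      
[... 4525 characters left out ...]
    6
                     4                    4                   10
                     5                    7                    0
                     7                   -1                    4
                    10                    3                    0
                    -3]
 [                   2                    4                    3
                    -4                    3                   -2
                     5                   -3                    3
                    -3                    1                    5
                    -3                    1                   -3
                    -4]]<stdin>:19: RuntimeWarning: invalid value encountered in cast
```

View pics/crops.png

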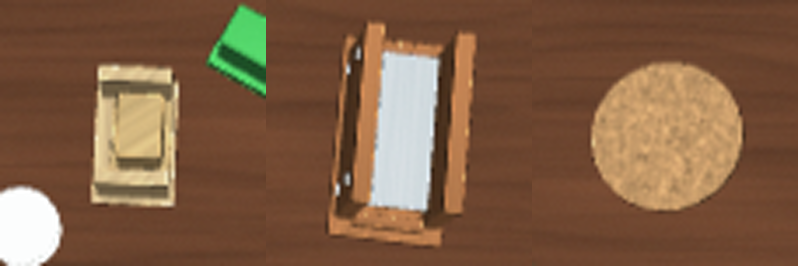

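```bash
cat >> h.py <<'E'
from scipy.spatial.transform import Rotation as Ro
def RR(s): return Ro.from_euler('xyz',s["tool_rot"]).as_matrix()
def go(x,y,z,jawdeg):
    """needed slide (mm, in the current tool axes) & spin to bring TCP to xyz with jaw axis at jawdeg (mod 180)"""
    s=observe();R=RR(s);d=R.T@(np.array([x,y,z])-s["tool_pos"])*1000
    cur=np.degrees(np.arctan2(R[1,1],R[0,1]));e=(jawdeg-cur+90)%180-90
    # tool x is down: turn about it is -yaw
    print("pos",np.round(s["tool_pos"],4),"jaw",round(cur,2),"tilt",np.round(np.degrees(np.arccos(-R[2,0])),2),"slide",d.round(1),"spin",round(-np.radians(e),4),"q6",round(s["qpos"][5],3), "F",np.round(s["contact_force"],1),"op",round(s["opening"],4),"t",s["time"])
def planar(p,T,z,uv):
    uv=np.atleast_2d(uv);r=np.c_[(uv[:,0]-p["cx"])/p["fx"],(uv[:,1]-p["cy"])/p["fy"],np.ones(len(uv))]
    T=np.array(T);r=r@T[:3,:3].T;o=T[:3,3];return o+r*((z-o[2])/r[:,2])[:,None]
E
python3 - <<'E'
from h import *
p=pickle.load(open("top0.pkl","rb"));W=pts(p);z=W[...,2]
m=np.zeros_like(z,bool);m[215:237,262:290]=1;m&=(z>.083)&(z<.11)
q=W[m];r=cv2.minAreaRect(q[:,:2].astype(np.float32));print(r,q.mean(0))
q=vision
pp=vision.read_camera("top")
for d in vision.cut_out(pp,"mat")[:3]:
    mm=d["mask"].astype(np.uint8);cs,_=cv2.findContours(mm,0,1);c=max(cs,key=cv2.contourArea)[:,0]
    P=planar(pp,pp["world_from_camera"],.01,c.astype(float));(cx,cy),rad=cv2.minEnclosingCircle(P[:,:2].astype(np.float32));print(d["conf"],d["uv"],cx,cy,rad,P.mean(0))
for d in vision.cut_out(pp,"press_plate")[:2]:
    mm=d["mask"].astype(np.uint8);cs,_=cv2.findContours(mm,0,1);c=max(cs,key=cv2.contourArea)[:,0]
    P=planar(pp,pp["world_from_camera"],.056,c.astype(float));print(d["conf"],cv2.minAreaRect(P[:,:2].astype(np.float32)))
s=st();print(RR(s).round(3));go(.48,.0265,.24,88.7)
E
```

```text
((0.4789975881576538, 0.02349969744682312), (0.06061949580907822, 0.042831920087337494), 0.42494943737983704) [0.47863512 0.02341903 0.09495691]
0.89 [188.6, 209.2] 0.5494771599769592 0.3110550343990326 0.07483848929405212 [0.5490944  0.31121884 0.01      ]
0.76 [191.6, 297.0] 0.2555087208747864 0.3049520254135132 0.10576274991035461 [0.25469099 0.30592828 0.01      ]
0.97 ((0.49899300932884216, -0.33172547817230225), (0.05954587832093239, 0.1513957381248474), 83.84586334228516)
{'time': 0.75, 'qpos': [1.1, 0.342, 1.5241, 0.0, 1.2754, -0.146], 'tool_pos': [0.1675, 0.4976, 0.2268], 'tool_rot': [1.7996, 1.5707, 1.4748], 'contact_force': [0.6582, -0.9178, 0.0766], 'opening': 0.0918}
[[ 0.     0.319  0.948]
 [ 0.     0.948 -0.319]
 [-1.     0.    -0.   ]]
pos [0.1675 0.4976 0.2268] jaw 71.39 tilt 0.01 slide [ -13.3 -346.7  446.5] spin -0.3021 q6 -0.146 F [ 0.7 -0.9  0.1] op 0.0918 t 0.75
```

Request:
{"fn": "send_rows", "kwargs": {
  "motion": [
    {"hand":1,"slide":[-5,0,0],"spin":-0.1},
    {"hand":1,"slide":[-5,-10,14],"spin":-0.1},
    {"hand":1,"slide":[-5,-20,26],"spin":-0.1}
  ],
  "grip_force": 40
}}

```text
time: 1.05
tool_pos: [0.2009, 0.4625, 0.2412]
tool_rot: [-2.825, 1.569, -2.836]
contact_force: [0.8, 1.1, -0.1]
opening: 0.0919
```

```bash
python3 -c "
from h import *
go(.479,.0235,.24,88.7)"
```

```text
pos [0.2009 0.4625 0.2412] jaw 89.37 tilt 0.09 slide [   1.  -435.9  282.9] spin 0.0117 q6 -0.552 F [ 0.8  1.1 -0.1] op 0.0919 t 1.05
```

Request:
{"fn": "send_rows", "kwargs": {
  "motion": [
    {"hand":1,"slide":[0,-40,26],"spin":0},
    {"hand":1,"slide":[0,-40,26],"spin":0},
    {"hand":1,"slide":[0,-40,26],"spin":0},
    {"hand":1,"slide":[0,-40,26],"spin":0},
    {"hand":1,"slide":[0,-40,26],"spin":0},
    {"hand":1,"slide":[0,-40,26],"spin":0},
    {"hand":1,"slide":[0,-40,26],"spin":0},
    {"hand":1,"slide":[0,-40,26],"spin":0}
  ]
}}

```text
time: 1.85
tool_pos: [0.4132, 0.1316, 0.2429]
tool_rot: [0.661, 1.565, 0.66]
contact_force: [-0.2, 1.1, 0.4]
opening: 0.0915
```

```bash
python3 -c "
from h import *
go(.479,.0235,.24,88.7)"
```

```text
pos [0.4132 0.1316 0.2429] jaw 89.97 tilt 0.36 slide [   2.8 -108.1   65.9] spin 0.0222 q6 -1.442 F [-0.2  1.1  0.4] op 0.0915 t 1.85
```

Request:
{"fn": "send_rows", "kwargs": {
  "motion": [
    {"hand":1,"slide":[0,-40,24],"spin":0.01},
    {"hand":1,"slide":[0,-38,24],"spin":0.01},
    {"hand":1,"slide":[0,-28,16],"spin":0},
    {"hand":1,"slide":[0,0,0],"spin":0}
  ]
}}

```text
time: 2.25
tool_pos: [0.4807, 0.0148, 0.2431]
tool_rot: [0.343, 1.562, 0.314]
contact_force: [0.8, 1.1, -0.2]
opening: 0.0918
```

```bash
python3 - <<'E'
from h import *
go(.479,.0235,.24,88.7)
s=observe();p=vision.read_camera("wrist");pickle.dump((s,p),open("w1.pkl","wb"))
cv2.imwrite("pics/w1.png",p["pixels"])
T=np.eye(4);T[:3,:3]=RR(s);T[:3,3]=s["tool_pos"];T=T@np.array(p["T_tool_cam"]);W=pts(p,T)
print(T.round(3))
for n in("tamper","stall"):
  for d in vision.search_frame(p,n)[:3]:print(n,d["conf"],d["uv"],W[int(d["uv"][1]),int(d["uv"][0])])
E
```

```text
pos [0.4807 0.0148 0.2431] jaw 88.39 tilt 0.48 slide [ 3.2  8.6 -2. ] spin -0.0055 q6 -1.675 F [ 0.8  1.1 -0.2] op 0.0918 t 2.25
[[ 0.028  0.963  0.269  0.409]
 [ 1.    -0.028 -0.004  0.017]
 [ 0.004  0.269 -0.963  0.401]
 [ 0.     0.     0.     1.   ]]
tamper 0.83 [288.8, 191.0] [0.47239209 0.0237863  0.09662103]
tamper 0.63 [203.6, 248.8] [ 0.54773802 -0.07676127  0.04916258]
stall 0.88 [311.7, 188.6] [0.47049238 0.0463144  0.09457433]
```

View pics/w1.png

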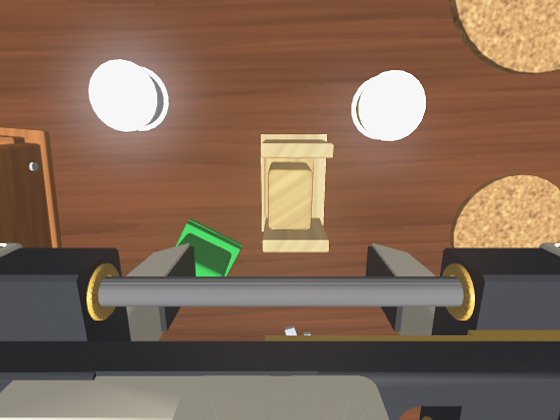

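```bash
python3 - <<'E'
from h import *
s,p=pickle.load(open("w1.pkl","rb"))
T=np.eye(4);T[:3,:3]=RR(s);T[:3,3]=s["tool_pos"];T=T@np.array(p["T_tool_cam"]);W=pts(p,T)
z=W[...,2]
def rect(name,u0,u1,v0,v1,z0,z1):
    m=np.zeros_like(z,bool);m[v0:v1,u0:u1]=1;m&=(z>z0)&(z<z1)
    q=W[m];r=cv2.minAreaRect(q[:,:2].astype(np.float32));print(name,m.sum(),np.round(r[0],4),np.round(r[1],4),round(r[2],2),np.median(q,0).round(4))
rect("handle",262,318,160,230,.088,.105)
rect("cheekA",255,340,130,160,.083,.1)
rect("cheekB",255,340,230,255,.083,.1)
c=cv2.resize(p["pixels"][120:260,240:350],None,fx=4,fy=4,interpolation=cv2.INTER_CUBIC);cv2.imwrite("pics/w1c.png",c)
c=np.array([[268,167],[310,167],[313,228],[268,228]],float)
print(planar(p,T,.096,c).round(4))
E
```

```text
handle 2662 [0.4819 0.0255] [0.0436 0.0621] 87.58 [0.4793 0.0252 0.0958]
cheekA 1075 [0.4339 0.0336] [0.0697 0.0141] 88.47 [0.434  0.0334 0.09  ]
cheekB 957 [0.5314 0.03  ] [0.0691 0.0142] 88.29 [0.5304 0.03   0.0898]
[[0.4487 0.0053 0.096 ]
 [0.4498 0.0453 0.096 ]
 [0.5111 0.0481 0.096 ]
 [0.5098 0.0029 0.096 ]]
```

View pics/w1c.png

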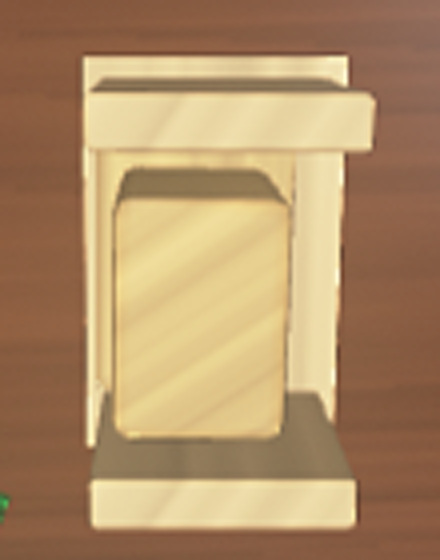

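```bash
python3 -c "
from h import *
go(.482,.0255,.13,88)"
```

```text
pos [0.4787 0.0186 0.2433] jaw 88.6 tilt 0.45 slide [113.3   6.5   2.4] spin 0.0105 q6 -1.673 F [-0.2  0.1  0.1] op 0.0918 t 2.4
```

Request:
{"fn": "send_rows", "kwargs": {
  "motion": [
    {"hand":1,"slide":[40,7,2],"spin":0.01},
    {"hand":1,"slide":[30,0,0],"spin":0},
    {"hand":1,"slide":[0,0,0],"spin":0}
  ]
}}

```text
time: 2.7
tool_pos: [0.4806, 0.0301, 0.1734]
tool_rot: [0.45, 1.559, 0.42]
contact_force: [-0.3, -0.1, -0.3]
opening: 0.0915
```

```bash
cat >> h.py <<'E'
def wrist(name):
    s=observe();p=vision.read_camera("wrist");pickle.dump((s,p),open(name+".pkl","wb"));cv2.imwrite(f"pics/{name}.png",p["pixels"])
    T=np.eye(4);T[:3,:3]=RR(s);T[:3,3]=s["tool_pos"];T=T@np.array(p["T_tool_cam"]);return p,T,pts(p,T)
def rect(W,name,u0,u1,v0,v1,z0,z1):
    z=W[...,2];m=np.zeros_like(z,bool);m[v0:v1,u0:u1]=1;m&=(z>z0)&(z<z1)
    q=W[m];r=cv2.minAreaRect(q[:,:2].astype(np.float32));print(name,m.sum(),np.round(r[0],4),np.round(r[1],4),round(r[2],2),np.median(q,0).round(4))
E
python3 - <<'E'
from h import *
for i in range(4):
    p,T,W=wrist("w2"); s=observe(); print(s["time"],np.round(s["tool_pos"],4),np.round(Ro.from_matrix(RR(s)).as_rotvec(),3))
go(.482,.0255,.13,88)
rect(W,"h",240,340,120,260,.0935,.105)
E
```

```text
2.75 [0.4815 0.0301 0.1752] [ 0.027  1.557 -0.02 ]
2.8 [0.4827 0.0296 0.1766] [ 0.027  1.554 -0.02 ]
2.85 [0.4835 0.0292 0.1774] [ 0.027  1.552 -0.021]
2.9 [0.4839 0.0289 0.1777] [ 0.027  1.551 -0.021]
pos [0.4839 0.0289 0.1777] jaw 88.23 tilt 1.15 slide [47.6 -3.7 -2.7] spin 0.004 q6 -1.645 F [ 0.5 -0.2  0.5] op 0.0917 t 2.9
h 3855 [0.4816 0.0255] [0.0426 0.0601] 87.85 [0.4799 0.0253 0.096 ]
```

View pics/w2.png

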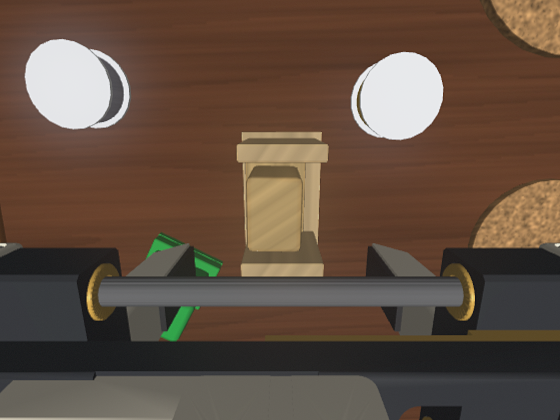

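Request:
{"fn": "send_rows", "kwargs": {
  "motion": [
    {"hand":1,"slide":[10,-3,-2],"spin":0.004},
    {"hand":1,"slide":[20,0,0],"spin":0},
    {"hand":1,"slide":[20,0,0],"spin":0},
    {"hand":1,"slide":[10,0,0],"spin":0},
    {"hand":1,"slide":[0,0,0],"spin":0}
  ]
}}

```text
time: 3.4
tool_pos: [0.4858, 0.0255, 0.12]
tool_rot: [0.109, 1.54, 0.074]
contact_force: [-0.3, -0.5, 0.8]
opening: 0.0916
```

```bash
python3 -c "
from h import *
go(.4816,.0255,.058,88)"
```

```text
pos [0.4858 0.0255 0.12  ] jaw 87.98 tilt 1.77 slide [61.8 -0.3 -6.1] spin -0.0003 q6 -1.649 F [-0.3 -0.5  0.8] op 0.0916 t 3.4
```

Request:
{"fn": "send_rows", "kwargs": {
  "motion": [
    {"hand":1,"slide":[8,0,-4],"spin":0},
    {"hand":1,"slide":[12,0,-2],"spin":0},
    {"hand":1,"slide":[12,0,-1],"spin":0},
    {"hand":1,"slide":[12,0,0],"spin":0},
    {"hand":1,"slide":[12,0,0],"spin":0},
    {"hand":1,"slide":[0,0,0],"spin":0}
  ]
}}

```text
time: 4.0
tool_pos: [0.482, 0.0253, 0.0646]
tool_rot: [0.072, 1.533, 0.036]
contact_force: [-0.5, 0.2, 0.4]
opening: 0.0918
```

```bash
python3 -c "
from h import *
go(.4816,.0255,.058,88)"
```

```text
pos [0.482  0.0253 0.0646] jaw 87.96 tilt 2.19 slide [ 6.6  0.2 -0.6] spin -0.0007 q6 -1.651 F [-0.5  0.2  0.4] op 0.0918 t 4.0
```

Request:
{"fn": "send_rows", "kwargs": {
  "motion": [
    {"hand":1,"slide":[6,0,-1],"spin":0},
    {"hand":1,"slide":[0,0,0],"spin":0},
    {"hand":-1,"slide":[0,0,0],"spin":0},
    {"hand":-1,"slide":[0,0,0],"spin":0},
    {"hand":-1,"slide":[0,0,0],"spin":0},
    {"hand":-1,"slide":[0,0,0],"spin":0}
  ],
  "grip_force": 40
}}

```text
time: 4.6
tool_pos: [0.4826, 0.0252, 0.0607]
tool_rot: [0.055, 1.528, 0.02]
contact_force: [0.1, -0.3, -0.3]
opening: 0.0641
```

```bash
python3 -c "
from h import *
go(.4816,.0255,.058,88)"
```

```text
pos [0.4826 0.0252 0.0607] jaw 87.96 tilt 2.45 slide [ 2.6  0.3 -1.1] spin -0.0007 q6 -1.651 F [ 0.1 -0.3 -0.3] op 0.0641 t 4.6
```

Request:
{"fn": "send_rows", "kwargs": {
  "motion": [
    {"hand":-1,"slide":[0,0,0],"spin":0},
    {"hand":-1,"slide":[0,0,0],"spin":0},
    {"hand":-1,"slide":[0,0,0],"spin":0},
    {"hand":-1,"slide":[0,0,0],"spin":0},
    {"hand":-1,"slide":[0,0,0],"spin":0}
  ]
}}

```text
time: 5.1
tool_pos: [0.4827, 0.025, 0.0609]
tool_rot: [0.05, 1.528, 0.014]
contact_force: [-0.0, -0.0, 0.2]
opening: 0.0438
```

```bash
python3 -c "
from h import *
go(.4828,.0252,.061,88)
go(.4828,.0252,.081,88)"
```

```text
pos [0.4827 0.025  0.0609] jaw 87.96 tilt 2.47 slide [-0.1  0.2  0.1] spin -0.0007 q6 -1.651 F [-0.  -0.   0.2] op 0.0438 t 5.1
pos [0.4827 0.025  0.0609] jaw 87.96 tilt 2.47 slide [-20.1   0.3   0.9] spin -0.0007 q6 -1.651 F [-0.  -0.   0.2] op 0.0438 t 5.1
```

Gripped (43.8 mm). Lift gently.

Request:
{"fn": "send_rows", "kwargs": {
  "motion": [
    {"hand":-1,"slide":[-6,0,0.3],"spin":0},
    {"hand":-1,"slide":[-10,0,0.4],"spin":0},
    {"hand":-1,"slide":[-12,0,0.5],"spin":0},
    {"hand":-1,"slide":[-12,0,0.5],"spin":0}
  ]
}}

```text
time: 5.5
tool_pos: [0.4801, 0.0253, 0.1008]
tool_rot: [0.083, 1.535, 0.048]
contact_force: [2.0, -0.2, -4.3]
opening: 0.044
```

```bash
python3 -c "
from h import *
go(.4828,.0252,.18,88)"
```

```text
pos [0.4801 0.0253 0.1008] jaw 87.96 tilt 2.03 slide [-79.    0.2   5.5] spin -0.0007 q6 -1.65 F [ 2.  -0.2 -4.3] op 0.044 t 5.5
```

Request:
{"fn": "send_rows", "kwargs": {
  "motion": [
    {"hand":-1,"slide":[-12,0,3],"spin":0},
    {"hand":-1,"slide":[-14,0,2],"spin":0},
    {"hand":-1,"slide":[-20,0,1],"spin":0},
    {"hand":-1,"slide":[-25,0,1],"spin":0},
    {"hand":-1,"slide":[-30,0,1],"spin":0},
    {"hand":-1,"slide":[-20,0,0],"spin":0},
    {"hand":-1,"slide":[0,0,0],"spin":0}
  ]
}}

```text
time: 6.2
tool_pos: [0.4815, 0.0254, 0.2307]
tool_rot: [0.099, 1.537, 0.064]
contact_force: [0.5, 0.7, -4.2]
opening: 0.0439
```

```bash
python3 -c "
from h import *
go(.549,.311,.21,88)
p,T,W=wrist('w3')"
```

```text
pos [0.4815 0.0254 0.2307] jaw 87.98 tilt 1.93 slide [ 23.6 287.7  56.6] spin -0.0003 q6 -1.648 F [ 0.5  0.7 -4.2] op 0.0439 t 6.2
```

View pics/w3.png

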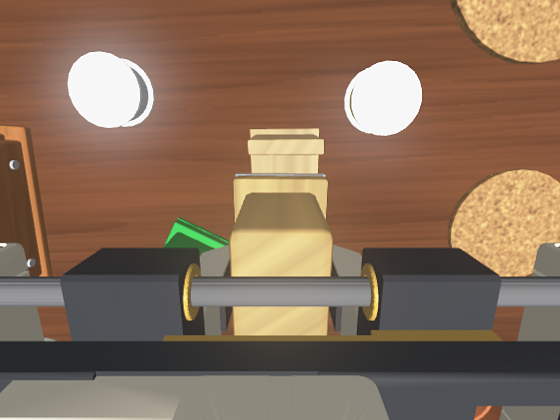

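Request:
{"fn": "send_rows", "kwargs": {
  "motion": [
    {"hand":-1,"slide":[2,20,4],"spin":0},
    {"hand":-1,"slide":[2,35,7],"spin":0},
    {"hand":-1,"slide":[3,45,9],"spin":0},
    {"hand":-1,"slide":[3,45,9],"spin":0},
    {"hand":-1,"slide":[3,45,9],"spin":0},
    {"hand":-1,"slide":[3,45,9],"spin":0},
    {"hand":-1,"slide":[2,35,7],"spin":0},
    {"hand":-1,"slide":[2,15,3],"spin":0}
  ]
}}

```text
time: 7.05
tool_pos: [0.5445, 0.3151, 0.1962]
tool_rot: [-0.337, 1.559, -0.378]
contact_force: [-0.0, -0.7, -4.5]
opening: 0.0438
```

```bash
python3 -c "
from h import *
go(.549,.311,.14,88)"
```

```text
pos [0.5445 0.3151 0.1962] jaw 87.61 tilt 0.65 slide [56.3 -3.7  4. ] spin -0.0069 q6 -1.12 F [-0.  -0.7 -4.5] op 0.0438 t 7.05
```

Request:
{"fn": "send_rows", "kwargs": {
  "motion": [
    {"hand":-1,"slide":[20,-2,2],"spin":-0.005},
    {"hand":-1,"slide":[30,-2,2],"spin":0},
    {"hand":-1,"slide":[30,0,1],"spin":0},
    {"hand":-1,"slide":[20,0,1],"spin":0},
    {"hand":-1,"slide":[5,0,0],"spin":0}
  ]
}}

```text
time: 7.55
tool_pos: [0.5459, 0.313, 0.0771]
tool_rot: [-1.888, 1.561, -1.918]
contact_force: [-0.7, -0.1, -5.1]
opening: 0.0439
```

```bash
python3 -c "
from h import *
go(.549,.311,.065,88)"
```

```text
pos [0.5459 0.313  0.0771] jaw 88.25 tilt 0.54 slide [12.1 -1.8  3.2] spin 0.0043 q6 -1.134 F [-0.7 -0.1 -5.1] op 0.0439 t 7.55
```

Request:
{"fn": "send_rows", "kwargs": {
  "motion": [
    {"hand":-1,"slide":[5,-1,2],"spin":0},
    {"hand":-1,"slide":[3,0,1],"spin":0},
    {"hand":-1,"slide":[0,0,0],"spin":0}
  ]
}}

```text
time: 7.85
tool_pos: [0.548, 0.3113, 0.0673]
tool_rot: [-2.103, 1.559, -2.134]
contact_force: [-0.1, 0.3, -3.8]
opening: 0.0436
```

```bash
python3 -c "
from h import *
go(.549,.311,.065,88)"
```

```text
pos [0.548  0.3113 0.0673] jaw 88.25 tilt 0.69 slide [ 2.3 -0.3  1. ] spin 0.0044 q6 -1.138 F [-0.1  0.3 -3.8] op 0.0436 t 7.85
```

Request:
{"fn": "send_rows", "kwargs": {
  "motion": [
    {"hand":-1,"slide":[2,0,0],"spin":0},
    {"hand":-1,"slide":[1,0,0],"spin":0},
    {"hand":-1,"slide":[0,0,0],"spin":0}
  ]
}}

```text
time: 8.15
tool_pos: [0.5493, 0.3117, 0.0673]
tool_rot: [-1.763, 1.562, -1.793]
contact_force: [-1.3, -0.2, -4.4]
opening: 0.0441
```

Request:
{"fn": "send_rows", "kwargs": {
  "motion": [
    {"hand":-1,"slide":[3,0,0],"spin":0},
    {"hand":-1,"slide":[1,0,0],"spin":0}
  ]
}}

```text
time: 8.35
tool_pos: [0.5498, 0.3117, 0.0664]
tool_rot: [-1.478, 1.563, -1.509]
contact_force: [-3.6, -1.3, 1.3]
opening: 0.044
```

Contact (the weight is off the wrist, net force slightly upward). Release.

Request:
{"fn": "send_rows", "kwargs": {
  "motion": [
    {"hand":1,"slide":[0,0,0],"spin":0},
    {"hand":1,"slide":[0,0,0],"spin":0},
    {"hand":1,"slide":[0,0,0],"spin":0},
    {"hand":1,"slide":[0,0,0],"spin":0},
    {"hand":1,"slide":[0,0,0],"spin":0},
    {"hand":1,"slide":[0,0,0],"spin":0}
  ]
}}

```text
time: 8.95
tool_pos: [0.5519, 0.3126, 0.0678]
tool_rot: [-0.706, 1.563, -0.736]
contact_force: [0.1, -0.4, 0.4]
opening: 0.0871
```

Request:
{"fn": "send_rows", "kwargs": {
  "motion": [
    {"hand":1,"slide":[-10,0,0],"spin":0},
    {"hand":1,"slide":[-20,0,0],"spin":0},
    {"hand":1,"slide":[-25,0,0],"spin":0},
    {"hand":1,"slide":[-20,0,0],"spin":0},
    {"hand":1,"slide":[-5,0,0],"spin":0},
    {"hand":1,"slide":[0,0,0],"spin":0}
  ]
}}

```text
time: 9.55
tool_pos: [0.5513, 0.3131, 0.1526]
tool_rot: [-0.718, 1.563, -0.748]
contact_force: [-0.4, 0.5, 0.3]
opening: 0.0922
```

```bash
python3 - <<'E'
from h import *
go(.549,.311,.065,88)
p,T,W=wrist('w4')
rect(W,"h",150,400,80,260,.094,.11)
E
```

```text
pos [0.5513 0.3131 0.1526] jaw 88.24 tilt 0.46 slide [87.6 -1.7 -2.8] spin 0.0043 q6 -1.138 F [-0.4  0.5  0.3] op 0.0922 t 9.55
h 5008 [0.5446 0.3117] [0.0441 0.0578] 88.31 [0.5425 0.3119 0.0999]
```

View pics/w4.png

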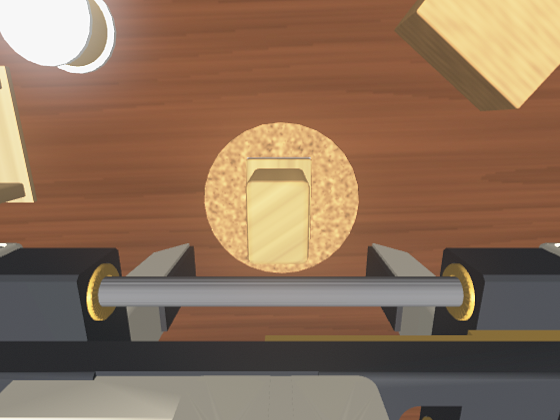

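```bash
python3 - <<'E'
from h import *
s,p=pickle.load(open("w4.pkl","rb"))
T=np.eye(4);T[:3,:3]=RR(s);T[:3,3]=s["tool_pos"];T=T@np.array(p["T_tool_cam"]);W=pts(p,T)
rect(W,"h",235,325,80,272,.094,.11)
go(.5467,.3117,.15,-1.7)
E
```

```text
h 5226 [0.5463 0.3116] [0.0441 0.0612] 88.37 [0.5438 0.3118 0.0999]
pos [0.5512 0.3131 0.1521] jaw 88.25 tilt 0.45 slide [ 2.1 -1.5 -4.5] spin 1.5699 q6 -1.138 F [ 0.5  0.8 -0.7] op 0.0921 t 9.6
```

Request:
{"fn": "send_rows", "kwargs": {
  "motion": [
    {"hand":1,"slide":[0,0,0],"spin":0.08},
    {"hand":1,"slide":[0,0,0],"spin":0.14},
    {"hand":1,"slide":[0,0,0],"spin":0.14},
    {"hand":1,"slide":[0,0,0],"spin":0.14},
    {"hand":1,"slide":[0,0,0],"spin":0.14},
    {"hand":1,"slide":[0,0,0],"spin":0.14},
    {"hand":1,"slide":[0,0,0],"spin":0.14},
    {"hand":1,"slide":[0,0,0],"spin":0.14}
  ]
}}

```text
time: 10.4
tool_pos: [0.5466, 0.3109, 0.1411]
tool_rot: [-1.149, 1.554, -2.281]
contact_force: [-1.0, -0.2, 0.6]
opening: 0.0923
```

```bash
python3 -c "
from h import *
go(.5465,.3117,.15,-1.7)"
```

```text
pos [0.5466 0.3109 0.1411] jaw 25.16 tilt 0.95 slide [-8.9  0.1 -0.7] spin 0.4688 q6 -0.037 F [-1.  -0.2  0.6] op 0.0923 t 10.4
```

Request:
{"fn": "send_rows", "kwargs": {
  "motion": [
    {"hand":1,"slide":[-4,0,0],"spin":0.14},
    {"hand":1,"slide":[-4,0,0],"spin":0.14},
    {"hand":1,"slide":[-4,0,0],"spin":0.12},
    {"hand":1,"slide":[-2,0,0],"spin":0.05},
    {"hand":1,"slide":[0,0,0],"spin":0.0}
  ]
}}

```text
time: 10.9
tool_pos: [0.5437, 0.3097, 0.1477]
tool_rot: [-0.88, 1.542, -2.484]
contact_force: [0.7, -0.5, 0.0]
opening: 0.0918
```

```bash
python3 -c "
from h import *
go(.5465,.3117,.068,-1.7)
p,T,W=wrist('w5')"
```

```text
pos [0.5437 0.3097 0.1477] jaw -1.94 tilt 1.65 slide [79.6  4.5 -3.6] spin -0.0041 q6 0.435 F [ 0.7 -0.5  0. ] op 0.0918 t 10.9
```

View pics/w5.png

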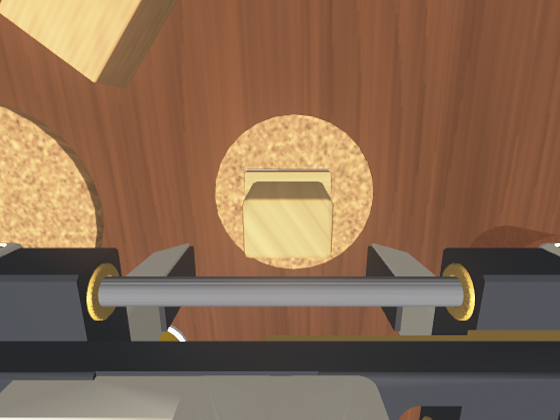

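```bash
cat >> h.py <<'E'
def tilt():
    R=RR(observe());d=R.T@np.array([0,0,-1.]);q=observe()["qpos"]
    print("tilt: down in tool: y %.2f deg, z %.2f deg"%tuple(np.degrees(d[1:])),"toolx world",R[:,0].round(4),"q",np.round(q,3))
E
python3 -c "
from h import *
tilt();go(.5465,.3117,.068,-1.7)"
```

```text
tilt: down in tool: y 1.30 deg, z -1.06 deg toolx world [-0.0233 -0.0178 -0.9996] q [ 0.399  0.608  1.311 -0.008  1.251  0.434]
pos [0.5435 0.3096 0.1474] jaw -1.85 tilt 1.68 slide [79.2  4.7 -3.7] spin -0.0027 q6 0.434 F [ 0.  -0.1  0.2] op 0.0919 t 10.95
```

Request:
{"fn": "send_rows", "kwargs": {
  "motion": [
    {"hand":1,"slide":[-40,0,0],"spin":0},
    {"hand":1,"slide":[-40,0,0],"spin":0},
    {"hand":1,"slide":[0,0,0],"spin":0}
  ]
}}

```text
time: 11.25
tool_pos: [0.5441, 0.3104, 0.2256]
tool_rot: [-0.945, 1.534, -2.543]
contact_force: [1.0, 0.1, 0.2]
opening: 0.0918
```

```bash
python3 -c "
from h import *
tilt();go(.5465,.3117,.068,-1.7)"
```

```text
tilt: down in tool: y 1.73 deg, z -1.25 deg toolx world [-0.0308 -0.021  -0.9993] q [ 0.4    0.556  1.183 -0.007  1.439  0.428]
pos [0.5441 0.3104 0.2256] jaw -1.56 tilt 2.14 slide [157.4   7.2  -4.8] spin 0.0024 q6 0.428 F [1.  0.1 0.2] op 0.0918 t 11.25
```

Request:
{"fn": "send_rows", "kwargs": {
  "motion": [
    {"hand":1,"slide":[10,0,0],"spin":0},
    {"hand":1,"slide":[10,0,0],"spin":0},
    {"hand":1,"slide":[10,0,0],"spin":0},
    {"hand":1,"slide":[10,0,0],"spin":0}
  ]
}}

```text
time: 11.65
tool_pos: [0.5413, 0.3088, 0.179]
tool_rot: [-0.97, 1.529, -2.565]
contact_force: [0.5, 0.6, 0.4]
opening: 0.0917
```

```bash
python3 -c "
from h import *
tilt();go(.5465,.3117,.068,-1.7)"
```

```text
tilt: down in tool: y 1.98 deg, z -1.36 deg toolx world [-0.0351 -0.0228 -0.9991] q [ 0.399  0.585  1.262 -0.008  1.336  0.425]
pos [0.5413 0.3088 0.179 ] jaw -1.4 tilt 2.4 slide [110.7   9.   -5.6] spin 0.0052 q6 0.425 F [0.5 0.6 0.4] op 0.0917 t 11.65
```

Request:
{"fn": "send_rows", "kwargs": {
  "motion": [
    {"hand":1,"slide":[0,10,-12],"spin":0},
    {"hand":1,"slide":[0,20,-20],"spin":0},
    {"hand":1,"slide":[0,20,-20],"spin":0},
    {"hand":1,"slide":[0,0,0],"spin":0}
  ]
}}

```text
time: 12.05
tool_pos: [0.5902, 0.3589, 0.1652]
tool_rot: [-1.01, 1.514, -2.605]
contact_force: [-0.5, 0.3, -0.9]
opening: 0.092
```

```bash
python3 -c "
from h import *
tilt();go(.5465,.3117,.068,-1.7)"
```

```text
tilt: down in tool: y 2.77 deg, z -1.74 deg toolx world [-0.049  -0.0292 -0.9984] q [ 0.438  0.737  1.018 -0.006  1.444  0.463]
pos [0.5902 0.3589 0.1652] jaw -1.43 tilt 3.27 slide [100.5 -37.7  45.2] spin 0.0047 q6 0.463 F [-0.5  0.3 -0.9] op 0.092 t 12.05
```

Request:
{"fn": "send_rows", "kwargs": {
  "motion": [
    {"hand":1,"slide":[0,-20,23],"spin":0},
    {"hand":1,"slide":[0,-20,23],"spin":0},
    {"hand":1,"slide":[0,-20,20],"spin":0},
    {"hand":1,"slide":[0,-20,20],"spin":0},
    {"hand":1,"slide":[0,0,0],"spin":0}
  ]
}}

```text
time: 12.55
tool_pos: [0.4996, 0.2694, 0.1618]
tool_rot: [-1.033, 1.498, -2.626]
contact_force: [-0.2, 0.3, -1.3]
opening: 0.0917
```

```bash
python3 -c "
from h import *
tilt();go(.5465,.3117,.068,-1.7)"
```

```text
tilt: down in tool: y 3.59 deg, z -2.14 deg toolx world [-0.0634 -0.036  -0.9973] q [ 0.366  0.518  1.433 -0.011  1.264  0.392]
pos [0.4996 0.2694 0.1618] jaw -1.33 tilt 4.18 slide [ 89.   51.7 -46.8] spin 0.0064 q6 0.392 F [-0.2  0.3 -1.3] op 0.0917 t 12.55
```

Request:
{"fn": "send_rows", "kwargs": {
  "motion": [
    {"hand":1,"slide":[-2,0,0],"spin":0},
    {"hand":1,"slide":[2,0,0],"spin":0},
    {"hand":1,"slide":[-2,0,0],"spin":0},
    {"hand":1,"slide":[2,0,0],"spin":0},
    {"hand":1,"slide":[-2,0,0],"spin":0},
    {"hand":1,"slide":[2,0,0],"spin":0}
  ]
}}

```text
time: 13.15
tool_pos: [0.5004, 0.2702, 0.1602]
tool_rot: [-1.037, 1.498, -2.629]
contact_force: [-0.1, -0.0, -0.5]
opening: 0.0916
```

```bash
python3 -c "
from h import *
tilt();go(.5465,.3117,.068,-1.7)"
```

```text
tilt: down in tool: y 3.60 deg, z -2.13 deg toolx world [-0.0637 -0.0358 -0.9973] q [ 0.366  0.521  1.431 -0.011  1.262  0.392]
pos [0.5004 0.2702 0.1602] jaw -1.3 tilt 4.19 slide [ 87.5  50.9 -45.8] spin 0.007 q6 0.392 F [-0.1 -0.  -0.5] op 0.0916 t 13.15
```

Request:
{"fn": "send_rows", "kwargs": {
  "motion": [
    {"hand":1,"slide":[0,0,0],"spin":0},
    {"hand":1,"slide":[0,0,0],"spin":0},
    {"hand":1,"slide":[0,0,0],"spin":0},
    {"hand":1,"slide":[0,0,0],"spin":0},
    {"hand":1,"slide":[0,0,0],"spin":0},
    {"hand":1,"slide":[0,0,0],"spin":0}
  ]
}}

```text
time: 13.75
tool_pos: [0.5004, 0.2704, 0.1597]
tool_rot: [-1.038, 1.497, -2.63]
contact_force: [-0.8, 0.1, 0.1]
opening: 0.0919
```

```bash
python3 -c "
from h import *
tilt();go(.5465,.3117,.068,-1.7)"
```

```text
tilt: down in tool: y 3.64 deg, z -2.14 deg toolx world [-0.0643 -0.0361 -0.9973] q [ 0.367  0.522  1.431 -0.011  1.261  0.392]
pos [0.5004 0.2704 0.1597] jaw -1.29 tilt 4.23 slide [ 87.   50.9 -45.6] spin 0.0072 q6 0.392 F [-0.8  0.1  0.1] op 0.0919 t 13.75
```

Request:
{"fn": "send_rows", "kwargs": {
  "motion": [
    {"hand":1,"slide":[-6,0,0],"spin":0},
    {"hand":1,"slide":[-6,0,0],"spin":0},
    {"hand":1,"slide":[-6,0,0],"spin":0},
    {"hand":1,"slide":[-6,0,0],"spin":0},
    {"hand":1,"slide":[-6,0,0],"spin":0},
    {"hand":1,"slide":[-6,0,0],"spin":0}
  ]
}}

```text
time: 14.35
tool_pos: [0.5029, 0.2718, 0.1988]
tool_rot: [-1.038, 1.497, -2.63]
contact_force: [0.7, -0.2, 0.7]
opening: 0.0918
```

```bash
python3 -c "
from h import *
tilt();go(.5465,.3117,.068,-1.7)"
```

```text
tilt: down in tool: y 3.63 deg, z -2.14 deg toolx world [-0.0641 -0.036  -0.9973] q [ 0.367  0.493  1.367 -0.011  1.354  0.391]
pos [0.5029 0.2718 0.1988] jaw -1.29 tilt 4.21 slide [126.2  50.9 -45.7] spin 0.0072 q6 0.391 F [ 0.7 -0.2  0.7] op 0.0918 t 14.35
```

Request:
{"fn": "send_rows", "kwargs": {
  "motion": [
    {"hand":1,"slide":[-40,0,0],"spin":0},
    {"hand":1,"slide":[0,0,0],"spin":0},
    {"hand":1,"slide":[0,0,0],"spin":0}
  ]
}}

```text
time: 14.65
tool_pos: [0.5057, 0.2733, 0.2414]
tool_rot: [-1.036, 1.498, -2.628]
contact_force: [-0.0, -0.7, -0.5]
opening: 0.0917
```

```bash
python3 -c "
from h import *
tilt();go(.5465,.3117,.068,-1.7)"
```

```text
tilt: down in tool: y 3.57 deg, z -2.12 deg toolx world [-0.0631 -0.0356 -0.9974] q [ 0.368  0.468  1.288 -0.011  1.457  0.391]
pos [0.5057 0.2733 0.2414] jaw -1.29 tilt 4.16 slide [169.   50.7 -45.6] spin 0.0072 q6 0.391 F [-0.  -0.7 -0.5] op 0.0917 t 14.65
```

Request:
{"fn": "send_rows", "kwargs": {
  "motion": [
    {"hand":1,"slide":[0,25,-22],"spin":0}
  ]
}}

```text
time: 14.75
tool_pos: [0.5299, 0.2936, 0.2405]
tool_rot: [-1.03, 1.498, -2.623]
contact_force: [0.5, 0.6, 0.3]
opening: 0.0916
```

```bash
python3 -c "
from h import *
tilt();go(.5465,.3117,.068,-1.7)"
```

```text
tilt: down in tool: y 3.57 deg, z -2.15 deg toolx world [-0.0632 -0.0361 -0.9974] q [ 0.385  0.529  1.19  -0.01   1.495  0.408]
pos [0.5299 0.2936 0.2405] jaw -1.34 tilt 4.17 slide [170.3  26.9 -24.9] spin 0.0063 q6 0.408 F [0.5 0.6 0.3] op 0.0916 t 14.75
```

Request:
{"fn": "send_rows", "kwargs": {
  "motion": [
    {"hand":1,"slide":[0,0,0],"spin":0}
  ]
}}

```text
time: 14.85
tool_pos: [0.531, 0.2948, 0.2386]
tool_rot: [-1.038, 1.497, -2.63]
contact_force: [-0.1, -0.1, -0.1]
opening: 0.0921
```

```bash
python3 -c "
from h import *
tilt();go(.5465,.3117,.068,-1.7)"
```

```text
tilt: down in tool: y 3.64 deg, z -2.15 deg toolx world [-0.0643 -0.0361 -0.9973] q [ 0.386  0.534  1.187 -0.009  1.494  0.408]
pos [0.531  0.2948 0.2386] jaw -1.32 tilt 4.23 slide [168.5  25.9 -23.6] spin 0.0067 q6 0.408 F [-0.1 -0.1 -0.1] op 0.0921 t 14.85
```

Request:
{"fn": "send_rows", "kwargs": {
  "motion": [
    {"hand":1,"slide":[0,0,0],"spin":0}
  ]
}}

```text
time: 14.95
tool_pos: [0.5307, 0.2947, 0.2379]
tool_rot: [-1.038, 1.496, -2.63]
contact_force: [-1.1, 0.2, 0.1]
opening: 0.0914
```

```bash
python3 -c "
from h import *
tilt();go(.5465,.3117,.068,-1.7)"
```

```text
tilt: down in tool: y 3.71 deg, z -2.19 deg toolx world [-0.0656 -0.0368 -0.9972] q [ 0.386  0.535  1.187 -0.009  1.494  0.408]
pos [0.5307 0.2947 0.2379] jaw -1.3 tilt 4.31 slide [167.8  26.4 -23.8] spin 0.0069 q6 0.408 F [-1.1  0.2  0.1] op 0.0914 t 14.95
```

Request:
{"fn": "send_rows", "kwargs": {
  "motion": [
    {"hand":1,"slide":[0,0,0],"spin":-0.14},
    {"hand":1,"slide":[0,0,0],"spin":-0.14},
    {"hand":1,"slide":[0,0,0],"spin":-0.14},
    {"hand":1,"slide":[0,0,0],"spin":-0.14},
    {"hand":1,"slide":[0,0,0],"spin":-0.14},
    {"hand":1,"slide":[0,0,0],"spin":-0.14},
    {"hand":1,"slide":[0,0,0],"spin":-0.14},
    {"hand":1,"slide":[0,0,0],"spin":-0.14}
  ]
}}

```text
time: 15.75
tool_pos: [0.5253, 0.2908, 0.236]
tool_rot: [-2.206, 1.487, -2.635]
contact_force: [0.1, -0.6, -0.2]
opening: 0.0919
```

```bash
python3 -c "
from h import *
tilt();go(.5465,.3117,.068,-1.7)"
```

```text
tilt: down in tool: y 3.84 deg, z 2.83 deg toolx world [-0.0728 -0.0403 -0.9965] q [ 0.383  0.528  1.205 -0.01   1.491 -0.757]
pos [0.5253 0.2908 0.236 ] jaw 65.48 tilt 4.77 slide [165.   39.   18.8] spin 1.1725 q6 -0.757 F [ 0.1 -0.6 -0.2] op 0.0919 t 15.75
```

Request:
{"fn": "send_rows", "kwargs": {
  "motion": [
    {"hand":1,"slide":[0,0,0],"spin":-0.14},
    {"hand":1,"slide":[0,0,0],"spin":-0.14},
    {"hand":1,"slide":[0,0,0],"spin":-0.14},
    {"hand":1,"slide":[0,0,0],"spin":-0.14},
    {"hand":1,"slide":[0,0,0],"spin":-0.14}
  ]
}}

```text
time: 16.25
tool_pos: [0.5217, 0.2881, 0.2355]
tool_rot: [-2.936, 1.483, -2.636]
contact_force: [0.6, -0.1, 0.4]
opening: 0.0917
```

```bash
python3 -c "
from h import *
tilt();go(.5465,.3117,.068,-1.7)"
```

```text
tilt: down in tool: y 1.02 deg, z 4.90 deg toolx world [-0.0765 -0.0423 -0.9962] q [ 0.382  0.522  1.216 -0.011  1.49  -1.488]
pos [0.5217 0.2881 0.2355] jaw 107.23 tilt 5.01 slide [163.9  18.2  44.8] spin -1.2404 q6 -1.488 F [ 0.6 -0.1  0.4] op 0.0917 t 16.25
```

Request:
{"fn": "send_rows", "kwargs": {
  "motion": [
    {"hand":1,"slide":[20,0,0],"spin":0},
    {"hand":1,"slide":[20,0,0],"spin":0},
    {"hand":1,"slide":[20,0,0],"spin":0}
  ]
}}

```text
time: 16.55
tool_pos: [0.5169, 0.2847, 0.1772]
tool_rot: [-2.93, 1.489, -2.625]
contact_force: [-0.4, 0.1, -0.0]
opening: 0.0919
```

```bash
python3 -c "
from h import *
tilt();go(.5465,.3117,.068,-1.7)"
```

```text
tilt: down in tool: y 0.98 deg, z 4.58 deg toolx world [-0.0711 -0.0403 -0.9967] q [ 0.38   0.549  1.333 -0.011  1.341 -1.492]
pos [0.5169 0.2847 0.1772] jaw 107.48 tilt 4.69 slide [105.7  18.7  44.9] spin -1.236 q6 -1.492 F [-0.4  0.1 -0. ] op 0.0919 t 16.55
```

Request:
{"fn": "send_rows", "kwargs": {
  "motion": [
    {"hand":1,"slide":[-20,0,0],"spin":0},
    {"hand":1,"slide":[-20,0,0],"spin":0},
    {"hand":1,"slide":[-20,0,0],"spin":0}
  ]
}}

```text
time: 16.85
tool_pos: [0.5158, 0.2842, 0.2312]
tool_rot: [-2.952, 1.472, -2.648]
contact_force: [0.1, 0.5, 0.3]
opening: 0.092
```

```bash
python3 -c "
from h import *
tilt();go(.5465,.3117,.068,-1.7)"
```

```text
tilt: down in tool: y 1.07 deg, z 5.56 deg toolx world [-0.087  -0.0469 -0.9951] q [ 0.38   0.519  1.235 -0.011  1.486 -1.494]
pos [0.5158 0.2842 0.2312] jaw 107.47 tilt 5.67 slide [158.5  20.   53.1] spin -1.2362 q6 -1.494 F [0.1 0.5 0.3] op 0.092 t 16.85
```

Request:
{"fn": "send_rows", "kwargs": {
  "motion": [
    {"hand":1,"slide":[0,-20,0],"spin":0},
    {"hand":1,"slide":[0,-20,0],"spin":0},
    {"hand":1,"slide":[0,-20,0],"spin":0}
  ]
}}

```text
time: 17.15
tool_pos: [0.5328, 0.2272, 0.2355]
tool_rot: [-2.952, 1.476, -2.643]
contact_force: [-0.2, -0.3, -0.7]
opening: 0.0916
```

```bash
python3 -c "
from h import *
tilt();go(.5465,.3117,.068,-1.7)"
```

```text
tilt: down in tool: y 1.02 deg, z 5.32 deg toolx world [-0.0831 -0.0452 -0.9955] q [ 0.282  0.494  1.264 -0.02   1.476 -1.594]
pos [0.5328 0.2272 0.2355] jaw 107.71 tilt 5.42 slide [161.8  79.3  54.1] spin -1.2321 q6 -1.594 F [-0.2 -0.3 -0.7] op 0.0916 t 17.15
```

Request:
{"fn": "send_rows", "kwargs": {
  "motion": [
    {"hand":1,"slide":[0,-30,0],"spin":0},
    {"hand":1,"slide":[0,-30,0],"spin":0},
    {"hand":1,"slide":[0,0,0],"spin":0},
    {"hand":1,"slide":[40,0,0],"spin":0},
    {"hand":1,"slide":[40,0,0],"spin":0},
    {"hand":1,"slide":[30,0,0],"spin":0}
  ]
}}

```text
time: 17.75
tool_pos: [0.5422, 0.1601, 0.1294]
tool_rot: [-2.911, 1.486, -2.607]
contact_force: [0.1, 0.1, -0.7]
opening: 0.0922
```

```bash
python3 -c "
from h import *
tilt();go(.5465,.3117,.068,-1.7)"
```

```text
tilt: down in tool: y 1.11 deg, z 4.73 deg toolx world [-0.0729 -0.0432 -0.9964] q [ 0.169  0.552  1.471 -0.033  1.198 -1.693]
pos [0.5422 0.1601 0.1294] jaw 107.48 tilt 4.86 slide [ 54.3 144.4  54.2] spin -1.2361 q6 -1.693 F [ 0.1  0.1 -0.7] op 0.0922 t 17.75
```

Request:
{"fn": "send_rows", "kwargs": {
  "motion": [
    {"hand":1,"slide":[0,0,0],"spin":0},
    {"hand":1,"slide":[0,0,0],"spin":0},
    {"hand":1,"slide":[-45,0,0],"spin":0},
    {"hand":1,"slide":[0,0,0],"spin":0},
    {"hand":1,"slide":[-45,0,0],"spin":0},
    {"hand":1,"slide":[0,0,0],"spin":0},
    {"hand":1,"slide":[0,0,0],"spin":0}
  ]
}}

```text
time: 18.45
tool_pos: [0.5472, 0.1664, 0.2247]
tool_rot: [-2.912, 1.489, -2.606]
contact_force: [-0.4, -0.1, -1.2]
opening: 0.0919
```

```bash
python3 -c "
from h import *
tilt();go(.5465,.3117,.068,-1.7)"
```

```text
tilt: down in tool: y 1.07 deg, z 4.57 deg toolx world [-0.0705 -0.0418 -0.9966] q [ 0.177  0.478  1.319 -0.029  1.421 -1.694]
pos [0.5472 0.1664 0.2247] jaw 107.58 tilt 4.7 slide [150.2 141.6  55.4] spin -1.2342 q6 -1.694 F [-0.4 -0.1 -1.2] op 0.0919 t 18.45
```

Request:
{"fn": "send_rows", "kwargs": {
  "motion": [
    {"hand":1,"slide":[10,0,0],"spin":0.14},
    {"hand":1,"slide":[10,0,0],"spin":0.14},
    {"hand":1,"slide":[10,0,0],"spin":0.14},
    {"hand":1,"slide":[10,0,0],"spin":0.14},
    {"hand":1,"slide":[10,0,0],"spin":0.14},
    {"hand":1,"slide":[10,0,0],"spin":0.14},
    {"hand":1,"slide":[10,0,0],"spin":0.14},
    {"hand":1,"slide":[10,0,0],"spin":0.14}
  ]
}}

```text
time: 19.25
tool_pos: [0.5449, 0.1654, 0.1504]
tool_rot: [-1.665, 1.505, -2.52]
contact_force: [-0.6, 0.1, 0.8]
opening: 0.092
```

```bash
python3 -c "
from h import *
tilt();go(.5465,.3117,.068,-1.7)"
```

```text
tilt: down in tool: y 3.77 deg, z 0.35 deg toolx world [-0.0537 -0.0384 -0.9978] q [ 0.176  0.526  1.452 -0.03   1.224 -0.528]
pos [0.5449 0.1654 0.1504] jaw 40.99 tilt 3.79 slide [  76.5  102.4 -108.9] spin 0.7452 q6 -0.528 F [-0.6  0.1  0.8] op 0.092 t 19.25
```

Request:
{"fn": "send_rows", "kwargs": {
  "motion": [
    {"hand":1,"slide":[0,0,0],"spin":0},
    {"hand":1,"slide":[-45,0,0],"spin":0},
    {"hand":1,"slide":[0,0,0],"spin":0},
    {"hand":1,"slide":[-45,0,0],"spin":0},
    {"hand":1,"slide":[0,0,0],"spin":0},
    {"hand":1,"slide":[0,0,0],"spin":0}
  ]
}}

```text
time: 19.85
tool_pos: [0.5492, 0.1695, 0.2435]
tool_rot: [-1.676, 1.506, -2.513]
contact_force: [-0.7, 0.9, -0.9]
opening: 0.0917
```

```bash
python3 -c "
from h import *
tilt();go(.5465,.3117,.068,-1.7)"
```

```text
tilt: down in tool: y 3.69 deg, z 0.39 deg toolx world [-0.0525 -0.0381 -0.9979] q [ 0.182  0.46   1.296 -0.028  1.444 -0.547]
pos [0.5492 0.1695 0.2435] jaw 42.03 tilt 3.72 slide [ 169.9  104.3 -106.2] spin 0.7632 q6 -0.547 F [-0.7  0.9 -0.9] op 0.0917 t 19.85
```

Request:
{"fn": "send_rows", "kwargs": {
  "motion": [
    {"hand":1,"slide":[20,0,0],"spin":0.14},
    {"hand":1,"slide":[20,0,0],"spin":0.14},
    {"hand":1,"slide":[20,0,0],"spin":0.14},
    {"hand":1,"slide":[20,0,0],"spin":0.14},
    {"hand":1,"slide":[20,0,0],"spin":0.14},
    {"hand":1,"slide":[0,0,0],"spin":0}
  ]
}}

```text
time: 20.45
tool_pos: [0.545, 0.1663, 0.1423]
tool_rot: [-0.913, 1.512, -2.462]
contact_force: [-0.7, 0.1, -0.8]
opening: 0.092
```

```bash
python3 -c "
from h import *
tilt();go(.5465,.3117,.068,-1.7)"
```

```text
tilt: down in tool: y 2.65 deg, z -2.05 deg toolx world [-0.0455 -0.0368 -0.9983] q [ 0.177  0.53   1.468 -0.03   1.195  0.168]
pos [0.545  0.1663 0.1423] jaw 1.15 tilt 3.36 slide [  68.7    7.8 -147.9] spin 0.0498 q6 0.168 F [-0.7  0.1 -0.8] op 0.092 t 20.45
```

Request:
{"fn": "send_rows", "kwargs": {
  "motion": [
    {"hand":1,"slide":[-45,0,0],"spin":0},
    {"hand":1,"slide":[0,0,0],"spin":0},
    {"hand":1,"slide":[-45,0,0],"spin":0.05},
    {"hand":1,"slide":[0,0,0],"spin":0},
    {"hand":1,"slide":[0,0,0],"spin":0}
  ]
}}

```text
time: 20.95
tool_pos: [0.5495, 0.1698, 0.2364]
tool_rot: [-0.869, 1.514, -2.445]
contact_force: [-0.0, -0.0, -0.4]
opening: 0.0915
```

Request:
{"fn": "send_rows", "kwargs": {
  "motion": [
    {"hand":1,"slide":[13,0,0],"spin":0},
    {"hand":1,"slide":[13,0,0],"spin":0},
    {"hand":1,"slide":[13,0,0],"spin":0},
    {"hand":1,"slide":[13,0,0],"spin":0},
    {"hand":1,"slide":[13,0,0],"spin":0},
    {"hand":1,"slide":[13,0,0],"spin":0},
    {"hand":1,"slide":[13,0,0],"spin":0},
    {"hand":1,"slide":[13,0,0],"spin":0}
  ]
}}

```text
time: 21.75
tool_pos: [0.5475, 0.1667, 0.1327]
tool_rot: [-0.785, 1.523, -2.333]
contact_force: [0.0, -0.7, -0.9]
opening: 0.0921
```

```bash
python3 -c "
from h import *
tilt();go(.5465,.3117,.068,-1.7)"
```

```text
tilt: down in tool: y 1.92 deg, z -1.93 deg toolx world [-0.0328 -0.0344 -0.9989] q [ 0.177  0.537  1.484 -0.031  1.158  0.167]
pos [0.5475 0.1667 0.1327] jaw 1.27 tilt 2.72 slide [  59.7    4.4 -147.1] spin 0.0519 q6 0.167 F [ 0.  -0.7 -0.9] op 0.0921 t 21.75
```

Request:
{"fn": "send_rows", "kwargs": {
  "motion": [
    {"hand":1,"slide":[-45,0,0],"spin":0},
    {"hand":1,"slide":[0,0,0],"spin":0},
    {"hand":1,"slide":[-48,0,0],"spin":0.05},
    {"hand":1,"slide":[0,0,0],"spin":0},
    {"hand":1,"slide":[0,0,0],"spin":0}
  ]
}}

```text
time: 22.25
tool_pos: [0.5489, 0.1696, 0.2213]
tool_rot: [-0.816, 1.518, -2.4]
contact_force: [-0.9, -0.5, -0.1]
opening: 0.092
```

Request:
{"fn": "send_rows", "kwargs": {
  "motion": [
    {"hand":1,"slide":[13,0,0],"spin":0},
    {"hand":1,"slide":[13,0,0],"spin":0},
    {"hand":1,"slide":[13,0,0],"spin":0},
    {"hand":1,"slide":[13,0,0],"spin":0},
    {"hand":1,"slide":[13,0,0],"spin":0},
    {"hand":1,"slide":[13,0,0],"spin":0},
    {"hand":1,"slide":[13,0,0],"spin":0},
    {"hand":1,"slide":[0,0,0],"spin":0}
  ]
}}

```text
time: 23.05
tool_pos: [0.546, 0.1664, 0.1259]
tool_rot: [-0.784, 1.522, -2.352]
contact_force: [0.6, -0.9, 0.4]
opening: 0.0916
```

Request:
{"fn": "send_rows", "kwargs": {
  "motion": [
    {"hand":1,"slide":[-35,0,0],"spin":0.03},
    {"hand":1,"slide":[0,0,0],"spin":0},
    {"hand":1,"slide":[0,0,0],"spin":0}
  ]
}}

```text
time: 23.35
tool_pos: [0.547, 0.1677, 0.1615]
tool_rot: [-0.771, 1.521, -2.367]
contact_force: [0.1, -0.7, -0.8]
opening: 0.0918
```

```bash
python3 -c "
from h import *
tilt();go(.5465,.3117,.16,-1.7)"
```

```text
tilt: down in tool: y 1.98 deg, z -2.04 deg toolx world [-0.0355 -0.0347 -0.9988] q [ 0.179  0.509  1.446 -0.03   1.227  0.214]
pos [0.547  0.1677 0.1615] jaw -1.45 tilt 2.85 slide [  -3.5   -4.1 -144. ] spin 0.0044 q6 0.214 F [ 0.1 -0.7 -0.8] op 0.0918 t 23.35
```

Request:
{"fn": "send_rows", "kwargs": {
  "motion": [
    {"hand":1,"slide":[0,-2,-48],"spin":0},
    {"hand":1,"slide":[0,0,0],"spin":0},
    {"hand":1,"slide":[0,-2,-48],"spin":0},
    {"hand":1,"slide":[0,0,0],"spin":0},
    {"hand":1,"slide":[0,0,-46],"spin":0},
    {"hand":1,"slide":[0,0,0],"spin":0},
    {"hand":1,"slide":[0,0,0],"spin":0}
  ]
}}

```text
time: 24.05
tool_pos: [0.5471, 0.3093, 0.1553]
tool_rot: [-0.746, 1.521, -2.337]
contact_force: [-0.3, -0.3, -0.3]
opening: 0.0919
```

```bash
python3 -c "
from h import *
tilt();go(.5465,.3117,.072,-1.7)"
```

```text
tilt: down in tool: y 1.94 deg, z -2.10 deg toolx world [-0.0346 -0.0359 -0.9988] q [ 0.403  0.617  1.271 -0.02   1.299  0.429]
pos [0.5471 0.3093 0.1553] jaw -1.21 tilt 2.86 slide [83.1  2.2 -5.5] spin 0.0086 q6 0.429 F [-0.3 -0.3 -0.3] op 0.0919 t 24.05
```

Request:
{"fn": "send_rows", "kwargs": {
  "motion": [
    {"hand":1,"slide":[14,1,-2],"spin":0.008},
    {"hand":1,"slide":[14,1,-1],"spin":0},
    {"hand":1,"slide":[14,0,-1],"spin":0},
    {"hand":1,"slide":[14,0,-1],"spin":0},
    {"hand":1,"slide":[12,0,0],"spin":0},
    {"hand":1,"slide":[8,0,0],"spin":0}
  ]
}}

```text
time: 24.65
tool_pos: [0.5468, 0.3057, 0.0729]
tool_rot: [-0.734, 1.519, -2.339]
contact_force: [-0.7, -0.9, -0.8]
opening: 0.0919
```

```bash
python3 -c "
from h import *
tilt();go(.5465,.3117,.068,-1.7)"
```

```text
tilt: down in tool: y 1.98 deg, z -2.20 deg toolx world [-0.0359 -0.0371 -0.9987] q [ 0.398  0.697  1.366 -0.023  1.126  0.442]
pos [0.5468 0.3057 0.0729] jaw -1.99 tilt 2.96 slide [ 4.7 -0.3 -6.2] spin -0.005 q6 0.442 F [-0.7 -0.9 -0.8] op 0.0919 t 24.65
```

Request:
{"fn": "send_rows", "kwargs": {
  "motion": [
    {"hand":1,"slide":[5,0,-6],"spin":-0.004},
    {"hand":-1,"slide":[0,0,0],"spin":0},
    {"hand":-1,"slide":[0,0,0],"spin":0},
    {"hand":-1,"slide":[0,0,0],"spin":0},
    {"hand":-1,"slide":[0,0,0],"spin":0},
    {"hand":-1,"slide":[0,0,0],"spin":0},
    {"hand":-1,"slide":[0,0,0],"spin":0}
  ],
  "grip_force": 40
}}

```text
time: 25.35
tool_pos: [0.5471, 0.3113, 0.0671]
tool_rot: [-0.737, 1.519, -2.338]
contact_force: [-0.1, 0.7, -1.2]
opening: 0.0624
```

```bash
python3 -c "
from h import *
tilt();go(.5465,.3117,.108,-1.7)"
```

```text
tilt: down in tool: y 1.99 deg, z -2.19 deg toolx world [-0.0358 -0.0371 -0.9987] q [ 0.406  0.709  1.361 -0.022  1.12   0.446]
pos [0.5471 0.3113 0.0671] jaw -1.79 tilt 2.96 slide [-40.9  -2.    1.2] spin -0.0015 q6 0.446 F [-0.1  0.7 -1.2] op 0.0624 t 25.35
```

Request:
{"fn": "send_rows", "kwargs": {
  "motion": [
    {"hand":-1,"slide":[0,0,0],"spin":0},
    {"hand":-1,"slide":[-45,0,0],"spin":0},
    {"hand":-1,"slide":[0,0,0],"spin":0},
    {"hand":-1,"slide":[-48,0,0],"spin":0},
    {"hand":-1,"slide":[0,0,0],"spin":0},
    {"hand":-1,"slide":[-48,0,0],"spin":0},
    {"hand":-1,"slide":[0,0,0],"spin":0},
    {"hand":-1,"slide":[0,0,0],"spin":0}
  ]
}}

```text
time: 26.15
tool_pos: [0.5486, 0.3147, 0.195]
tool_rot: [-0.814, 1.507, -2.416]
contact_force: [-0.3, -0.0, -5.0]
opening: 0.062
```

```bash
python3 - <<'E'
from h import *
tilt();go(.499,-.33,.22,-6.2)
p,T,W=wrist('w6')
E
```

```text
tilt: down in tool: y 2.64 deg, z -2.49 deg toolx world [-0.0473 -0.042  -0.998 ] q [ 0.41   0.603  1.185 -0.02   1.413  0.444]
pos [0.5486 0.3147 0.195 ] jaw -1.81 tilt 3.63 slide [  4.5 -30.3 646.4] spin 0.0766 q6 0.444 F [-0.3 -0.  -5. ] op 0.062 t 26.15
```

View pics/w6.png

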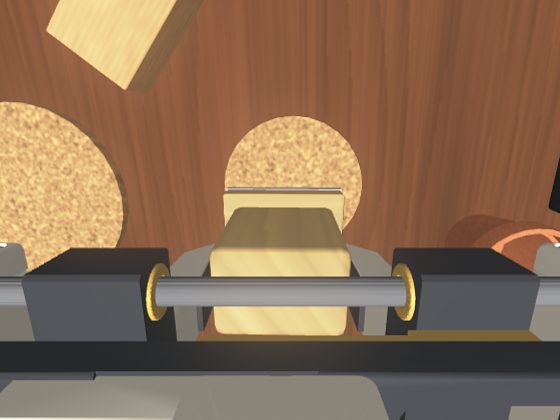

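Request:
{"fn": "send_rows", "kwargs": {
  "motion": [
    {"hand":-1,"slide":[-10,0,20],"spin":0},
    {"hand":-1,"slide":[-10,-2,35],"spin":0.01},
    {"hand":-1,"slide":[-8,-2,45],"spin":0.01},
    {"hand":-1,"slide":[-5,-2,45],"spin":0.01},
    {"hand":-1,"slide":[-3,-2,45],"spin":0.01},
    {"hand":-1,"slide":[-2,-2,45],"spin":0.01},
    {"hand":-1,"slide":[-2,-2,45],"spin":0.01}
  ]
}}

```text
time: 26.9
tool_pos: [0.5199, 0.03, 0.2423]
tool_rot: [-0.819, 1.499, -2.474]
contact_force: [1.0, 0.1, -4.7]
opening: 0.0623
```

```bash
python3 - <<'E'
from h import *
tilt();go(.499,-.33,.22,-6.2)
E
```

```text
tilt: down in tool: y 2.98 deg, z -2.79 deg toolx world [-0.056  -0.0442 -0.9975] q [-0.06   0.358  1.459 -0.048  1.378  0.034]
pos [0.5199 0.03   0.2423] jaw -4.89 tilt 4.09 slide [ 39.3  11.  359. ] spin 0.0229 q6 0.034 F [ 1.   0.1 -4.7] op 0.0623 t 26.9
```

Request:
{"fn": "send_rows", "kwargs": {
  "motion": [
    {"hand":-1,"slide":[2,1,45],"spin":0.004},
    {"hand":-1,"slide":[2,1,45],"spin":0.004},
    {"hand":-1,"slide":[2,1,45],"spin":0.004},
    {"hand":-1,"slide":[2,1,45],"spin":0.004},
    {"hand":-1,"slide":[2,1,45],"spin":0.004},
    {"hand":-1,"slide":[2,1,45],"spin":0},
    {"hand":-1,"slide":[2,1,30],"spin":0},
    {"hand":-1,"slide":[0,0,0],"spin":0}
  ]
}}

```text
time: 27.7
tool_pos: [0.4863, -0.2906, 0.2375]
tool_rot: [-0.869, 1.493, -2.554]
contact_force: [-0.3, 0.3, -4.3]
opening: 0.0627
```

```bash
python3 - <<'E'
from h import *
tilt();go(.499,-.33,.22,-6.2)
E
```

```text
tilt: down in tool: y 3.41 deg, z -2.88 deg toolx world [-0.0648 -0.0431 -0.997 ] q [-0.633  0.432  1.357 -0.075  1.379 -0.503]
pos [ 0.4863 -0.2906  0.2375] jaw -6.63 tilt 4.46 slide [18.4 18.1 36.8] spin -0.0075 q6 -0.503 F [-0.3  0.3 -4.3] op 0.0627 t 27.7
```

```bash
python3 - <<'E'
from h import *
p,T,W=wrist('w7')
def plane(u0,u1,v0,v1):
    q=W[v0:v1,u0:u1].reshape(-1,3);q=q[~np.isnan(q[:,0])];
    for _ in range(4):
        c=q.mean(0);n=np.linalg.svd(q-c,full_matrices=False)[2][2];n*=np.sign(n[2]);r=(q-c)@n;q=q[abs(r)<.004]
    print(len(q),c.round(4),n.round(4))
plane(220,342,256,276);plane(220,340,304,328);plane(225,335,215,245)
# both top patches
a=W[254:276,222:342].reshape(-1,3);b=W[306:330,222:342].reshape(-1,3);q=np.r_[a,b];q=q[~np.isnan(q[:,0])];q=q[abs(q[:,2]-np.median(q[:,2]))<.012]
c=q.mean(0);n=np.linalg.svd(q-c,full_matrices=False)[2][2];print(c,n*np.sign(n[2]))
E
```

```text
2428 [ 0.4901 -0.2752  0.2704] [0.0407 0.0545 0.9977]
2615 [ 0.4875 -0.2966  0.2753] [-0.052  -0.7704  0.6355]
3244 [ 0.4892 -0.2684  0.2446] [-0.1112 -0.9936  0.0173]
[ 0.48905586 -0.28831033  0.27057959] [0.03667148 0.01905261 0.99914574]
```

View pics/w7.png

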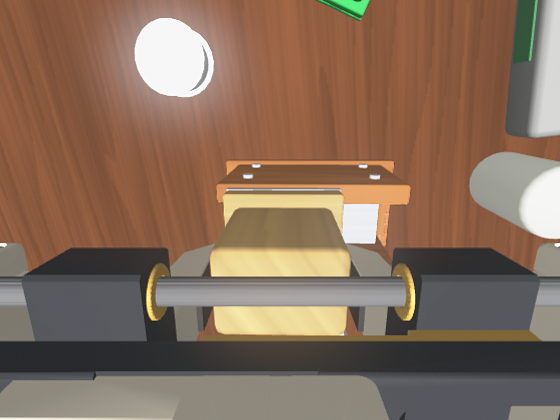

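```bash
python3 - <<'E'
from h import *
s,p=pickle.load(open("w7.pkl","rb"))
T=np.eye(4);T[:3,:3]=RR(s);T[:3,3]=s["tool_pos"];T=T@np.array(p["T_tool_cam"]);W=pts(p,T)
rect(W,"cheek+y",205,420,178,205,.112,.126)
rect(W,"plate",345,378,204,242,.05,.062)
z=W[...,2];m=np.zeros_like(z,bool);m[178:205,205:420]=1;m&=(z>.112)&(z<.126);q=W[m]
# only visible above tamper: fit edges in world
print(np.percentile(q[:,0],[0.5,99.5]),q[:,1].min(),q[:,1].max())
vx,vy,x0,y0=cv2.fitLine(q[:,:2].astype(np.float32),cv2.DIST_HUBER,0,.01,.01).ravel();print("line",np.degrees(np.arctan2(vy,vx)),x0,y0)
c=cv2.resize(p["pixels"][150:260,200:420],None,fx=3.5,fy=3.5,interpolation=cv2.INTER_CUBIC);cv2.imwrite("pics/w7c.png",c)
p=pickle.load(open("top0.pkl","rb"));W=pts(p)
rect(W,"press both",355,408,185,265,.112,.127)
rect(W,"L",358,388,185,265,.112,.127);rect(W,"R",389,408,185,265,.112,.127)
E
```

```text
cheek+y 2143 [ 0.5071 -0.2845] [0.0182 0.1695] 83.77 [ 0.5474 -0.2847  0.1195]
plate 1212 [ 0.5585 -0.3399] [0.0444 0.0356] 84.84 [ 0.5586 -0.3388  0.0559]
[0.42382522 0.59047564] -0.3018198251437942 -0.26676846219969697
line -8.536281 0.52627933 -0.28231472
press both 582 [ 0.5   -0.328] [0.1027 0.1693] 83.73 [ 0.4972 -0.3522  0.1193]
L 289 [ 0.5045 -0.2865] [0.0189 0.1688] 83.59 [ 0.5028 -0.2858  0.1193]
R 293 [ 0.4954 -0.3696] [0.0192 0.1693] 83.64 [ 0.4906 -0.3687  0.1194]
```

View pics/w7c.png

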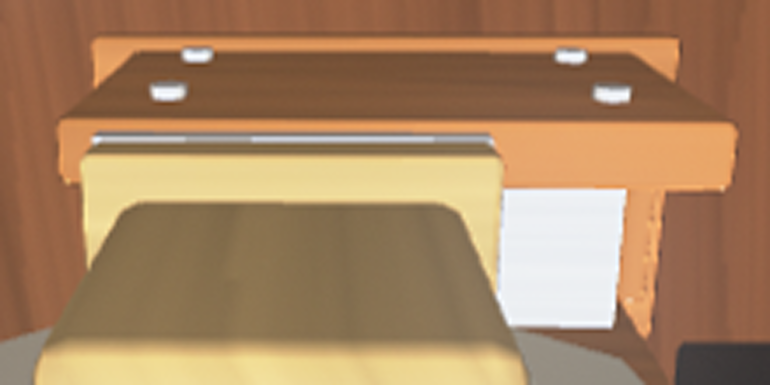

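```bash
python3 - <<'E'
from h import *
s,p=pickle.load(open("w7.pkl","rb"))
T=np.eye(4);T[:3,:3]=RR(s);T[:3,3]=s["tool_pos"];T=T@np.array(p["T_tool_cam"]);W=pts(p,T)
print("tcp",s["tool_pos"])
for v in range(184,216,2): print(v,W[v,235:335][:, :].reshape(-1,3)[~np.isnan(W[v,235:335,0])].__array__().mean(0).round(4))
m=np.zeros((420,560),bool);m[186:212,215:350]=1;m&=(W[...,2]>.17)&(W[...,2]<.21)
q=W[m];print(m.sum(),q[:,0].min(),q[:,0].max(),q[:,1].min(),q[:,1].max());r=cv2.minAreaRect(q[:,:2].astype(np.float32));print(r)
vv,uu=np.where(m);print(uu.min(),uu.max(),vv.min(),vv.max())
E
```

```text
tcp [ 0.48633194 -0.29062376  0.23754703]
184 [ 0.4846 -0.2739  0.1186]
186 [ 0.4848 -0.2755  0.1197]
188 [ 0.4892 -0.2622  0.1841]
190 [ 0.4894 -0.2621  0.19  ]
192 [ 0.4897 -0.2621  0.1956]
194 [ 0.4896 -0.2624  0.1992]
196 [ 0.4897 -0.2635  0.2   ]
198 [ 0.4896 -0.2647  0.2004]
200 [ 0.4894 -0.266   0.2004]
202 [ 0.4894 -0.2673  0.2003]
204 [ 0.4889 -0.2685  0.2003]
206 [ 0.4892 -0.2699  0.2004]
208 [ 0.4893 -0.2691  0.2071]
210 [ 0.4898 -0.2691  0.2115]
212 [ 0.49   -0.269   0.2155]
214 [ 0.4902 -0.269   0.2194]
2729 0.45038373942090487 0.5259196787185131 -0.2770347828673242 -0.25783286049068493
((0.4879770278930664, -0.2672935426235199), (0.011897752992808819, 0.07632244378328323), 83.938720703125)
223 343 187 211
```

```bash
python3 - <<'E'
from h import *
tilt();go(.5035,-.3268,.19,-6.7)
E
```

```text
tilt: down in tool: y 3.44 deg, z -2.79 deg toolx world [-0.0652 -0.0417 -0.997 ] q [-0.63   0.432  1.359 -0.074  1.38  -0.502]
pos [ 0.4864 -0.2888  0.2374] jaw -6.58 tilt 4.44 slide [47.7 24.1 33.5] spin 0.002 q6 -0.502 F [-1.3  0.1 -4.3] op 0.0623 t 27.75
```

Request:
{"fn": "send_rows", "kwargs": {
  "motion": [
    {"hand":-1,"slide":[0,23,33],"spin":0},
    {"hand":-1,"slide":[0,0,0],"spin":0},
    {"hand":-1,"slide":[8,0,0],"spin":0},
    {"hand":-1,"slide":[8,0,0],"spin":0},
    {"hand":-1,"slide":[8,0,0],"spin":0},
    {"hand":-1,"slide":[8,0,0],"spin":0},
    {"hand":-1,"slide":[0,0,0],"spin":0}
  ]
}}

```text
time: 28.45
tool_pos: [0.5007, -0.3192, 0.1989]
tool_rot: [-1.034, 1.491, -2.714]
contact_force: [-0.0, -0.1, -5.4]
opening: 0.0619
```

```bash
python3 - <<'E'
from h import *
tilt();go(.5035,-.3268,.17,-6.5)
p,T,W=wrist('w8')
m=np.zeros((420,560),bool);m[180:225,205:360]=1
z=W[...,2]
for v in range(170,216,3): print(v,np.nanmean(W[v,235:335],0).round(4))
E
```

```text
tilt: down in tool: y 3.95 deg, z -2.35 deg toolx world [-0.0729 -0.0332 -0.9968] q [-0.658  0.517  1.326 -0.073  1.336 -0.531]
pos [ 0.5007 -0.3192  0.1989] jaw -6.33 tilt 4.6 slide [28.9  5.6  6.1] spin 0.003 q6 -0.531 F [-0.  -0.1 -5.4] op 0.0619 t 28.45
170 [ 0.5022 -0.2824  0.1201]
173 [ 0.502  -0.2847  0.1201]
176 [ 0.5019 -0.2869  0.1202]
179 [ 0.5015 -0.2891  0.1201]
182 [ 0.5012 -0.2915  0.1197]
185 [ 0.4958 -0.3074  0.056 ]
188 [ 0.5027 -0.291   0.1422]
191 [ 0.5033 -0.2909  0.1515]
194 [ 0.5036 -0.2909  0.1596]
197 [ 0.5036 -0.2924  0.1612]
200 [ 0.5037 -0.2943  0.1614]
203 [ 0.5032 -0.2962  0.1615]
206 [ 0.503  -0.2982  0.1615]
209 [ 0.5036 -0.2979  0.169 ]
212 [ 0.5039 -0.2978  0.1755]
215 [ 0.5043 -0.2978  0.1816]
```

View pics/w8.png

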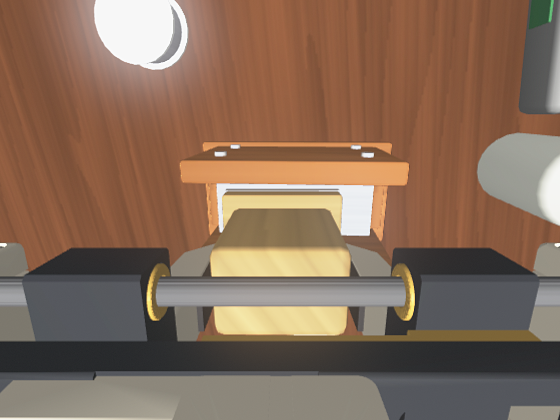

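```bash
python3 - <<'E'
from h import *
go(.5040,-.3255,.190,-6.3)
E
```

```text
pos [ 0.5011 -0.3194  0.1996] jaw -6.33 tilt 4.57 slide [9.6 4.2 5.4] spin -0.0005 q6 -0.531 F [ 0.4  0.4 -4.2] op 0.062 t 28.5
```

Request:
{"fn": "send_rows", "kwargs": {
  "motion": [
    {"hand":-1,"slide":[10,4,5.5],"spin":0},
    {"hand":-1,"slide":[0,0,0],"spin":0},
    {"hand":-1,"slide":[0,0,0],"spin":0}
  ]
}}

```text
time: 28.8
tool_pos: [0.5045, -0.3264, 0.1896]
tool_rot: [-0.998, 1.492, -2.678]
contact_force: [1.4, 0.1, -5.6]
opening: 0.0617
```

```bash
python3 - <<'E'
from h import *
tilt();go(.5040,-.3255,.150,-6.3)
p,T,W=wrist('w9')
z=W[...,2]
for v in range(176,212,3): print(v,np.nanmean(W[v,235:335],0).round(4))
m=np.zeros((420,560),bool);m[180:212,205:360]=1;m&=(z>.125)&(z<.16)
print(cv2.minAreaRect(W[m][:,:2].astype(np.float32)))
E
```

```text
tilt: down in tool: y 3.79 deg, z -2.44 deg toolx world [-0.0704 -0.0352 -0.9969] q [-0.664  0.535  1.322 -0.074  1.32  -0.536]
pos [ 0.5045 -0.3264  0.1896] jaw -6.31 tilt 4.52 slide [39.5  2.1 -2.5] spin -0.0003 q6 -0.536 F [ 1.4  0.1 -5.6] op 0.0617 t 28.8
176 [ 0.5063 -0.2926  0.1195]
179 [ 0.5011 -0.3072  0.0561]
182 [ 0.5009 -0.31    0.0561]
185 [ 0.5006 -0.3128  0.0561]
188 [ 0.5065 -0.2983  0.133 ]
191 [ 0.5071 -0.2982  0.1422]
194 [ 0.5075 -0.2982  0.1503]
197 [ 0.5074 -0.2997  0.1519]
200 [ 0.5073 -0.3016  0.1521]
203 [ 0.507  -0.3035  0.1522]
206 [ 0.5068 -0.3054  0.1523]
209 [ 0.5075 -0.3051  0.1598]
((0.5049009919166565, -0.3031117916107178), (0.011348823085427284, 0.07656990736722946), 83.96710968017578)
```

Request:
{"fn": "send_rows", "kwargs": {
  "motion": [
    {"hand":-1,"slide":[25,1.7,-1.1],"spin":0},
    {"hand":-1,"slide":[0,0,0],"spin":0},
    {"hand":-1,"slide":[25,1.7,-1.1],"spin":0},
    {"hand":-1,"slide":[0,0,0],"spin":0}
  ]
}}

```text
time: 29.25
tool_pos: [0.5053, -0.3272, 0.1412]
tool_rot: [-0.959, 1.493, -2.639]
contact_force: [-0.6, 0.0, -3.8]
opening: 0.0616
```

```bash
python3 - <<'E'
from h import *
tilt();go(.5045,-.3264,.113,-6.3)
E
```

```text
tilt: down in tool: y 3.64 deg, z -2.55 deg toolx world [-0.0679 -0.0374 -0.997 ] q [-0.664  0.578  1.386 -0.076  1.209 -0.527]
pos [ 0.5053 -0.3272  0.1412] jaw -6.34 tilt 4.45 slide [28.1  0.9 -1.9] spin -0.0006 q6 -0.527 F [-0.6  0.  -3.8] op 0.0616 t 29.25
```

Request:
{"fn": "send_rows", "kwargs": {
  "motion": [
    {"hand":-1,"slide":[25,0.9,-1.7],"spin":0},
    {"hand":-1,"slide":[0,0,0],"spin":0},
    {"hand":-1,"slide":[5,0.3,-0.2],"spin":0},
    {"hand":-1,"slide":[0,0,0],"spin":0}
  ]
}}

```text
time: 29.65
tool_pos: [0.5076, -0.329, 0.1181]
tool_rot: [-0.839, 1.496, -2.519]
contact_force: [0.2, -1.0, -4.2]
opening: 0.0621
```

```bash
python3 - <<'E'
from h import *
tilt();go(.5045,-.3264,.093,-6.3)
E
```

```text
tilt: down in tool: y 3.18 deg, z -2.86 deg toolx world [-0.0607 -0.0436 -0.9972] q [-0.664  0.601  1.413 -0.079  1.149 -0.521]
pos [ 0.5076 -0.329   0.1181] jaw -6.34 tilt 4.28 slide [25.1 -2.  -3.5] spin -0.0008 q6 -0.521 F [ 0.2 -1.  -4.2] op 0.0621 t 29.65
```

Request:
{"fn": "send_rows", "kwargs": {
  "motion": [
    {"hand":-1,"slide":[6,-1.7,-3],"spin":0},
    {"hand":-1,"slide":[0,0,0],"spin":0},
    {"hand":-1,"slide":[0,0,0],"spin":0}
  ]
}}

```text
time: 29.95
tool_pos: [0.5073, -0.327, 0.1151]
tool_rot: [-0.762, 1.497, -2.443]
contact_force: [-0.0, 0.0, -4.9]
opening: 0.0622
```

```bash
python3 - <<'E'
from h import *
tilt();go(.5045,-.3264,.093,-6.3)
E
```

```text
tilt: down in tool: y 2.90 deg, z -3.04 deg toolx world [-0.0561 -0.0472 -0.9973] q [-0.661  0.599  1.427 -0.079  1.132 -0.518]
pos [ 0.5073 -0.327   0.1151] jaw -6.35 tilt 4.21 slide [22.2 -1.7 -1.5] spin -0.0009 q6 -0.518 F [-0.   0.  -4.9] op 0.0622 t 29.95
```

Request:
{"fn": "send_rows", "kwargs": {
  "motion": [
    {"hand":-1,"slide":[6,-2,-1.5],"spin":0},
    {"hand":-1,"slide":[6,-1,-1],"spin":0},
    {"hand":-1,"slide":[0,0,0],"spin":0},
    {"hand":-1,"slide":[0,0,0],"spin":0}
  ]
}}

```text
time: 30.35
tool_pos: [0.5059, -0.3264, 0.1053]
tool_rot: [-0.648, 1.499, -2.328]
contact_force: [1.3, -0.6, 1.6]
opening: 0.062
```

```bash
python3 - <<'E'
from h import *
tilt();go(.5045,-.3264,.093,-6.3)
p,T,W=wrist('w10')
z=W[...,2]
for v in range(176,212,3): print(v,np.nanmean(W[v,235:335],0).round(4))
E
```

```text
tilt: down in tool: y 2.49 deg, z -3.29 deg toolx world [-0.0496 -0.0524 -0.9974] q [-0.662  0.603  1.45  -0.081  1.097 -0.515]
pos [ 0.5059 -0.3264  0.1053] jaw -6.37 tilt 4.14 slide [12.4 -0.8 -0.6] spin -0.0012 q6 -0.515 F [ 1.3 -0.6  1.6] op 0.062 t 30.35
176 [ 0.5137 -0.2769  0.1174]
179 [ 0.5137 -0.2779  0.1194]
182 [ 0.5136 -0.2791  0.1199]
185 [ 0.5134 -0.2804  0.1202]
188 [ 0.5133 -0.2817  0.1203]
191 [ 0.5131 -0.2832  0.1201]
194 [ 0.513  -0.2845  0.1201]
197 [ 0.5128 -0.2859  0.1202]
200 [ 0.5127 -0.2873  0.1201]
203 [ 0.5127 -0.2888  0.1201]
206 [ 0.5122 -0.2901  0.1202]
209 [ 0.5121 -0.2915  0.1202]
```

View pics/w10.png

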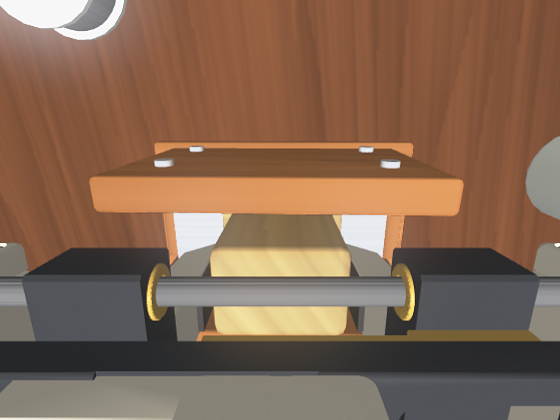

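Request:
{"fn": "send_rows", "kwargs": {
  "motion": [
    {"hand":-1,"slide":[7,-0.8,-0.8],"spin":0},
    {"hand":-1,"slide":[6,0,-0.3],"spin":0},
    {"hand":-1,"slide":[0,0,0],"spin":0}
  ]
}}

```text
time: 30.7
tool_pos: [0.5056, -0.3267, 0.0937]
tool_rot: [-0.585, 1.499, -2.265]
contact_force: [-0.6, 1.6, 6.9]
opening: 0.0621
```

```bash
python3 - <<'E'
from h import *
tilt();go(.5045,-.3264,.090,-6.3)
E
```

```text
tilt: down in tool: y 2.27 deg, z -3.43 deg toolx world [-0.046  -0.0552 -0.9974] q [-0.663  0.614  1.466 -0.082  1.065 -0.513]
pos [ 0.5056 -0.3267  0.0937] jaw -6.36 tilt 4.12 slide [ 3.8 -1.  -0.4] spin -0.001 q6 -0.513 F [-0.6  1.6  6.9] op 0.0621 t 30.7
```

Request:
{"fn": "send_rows", "kwargs": {
  "motion": [
    {"hand":-1,"slide":[4,-0.5,-0.4],"spin":0},
    {"hand":-1,"slide":[3,0,-0.3],"spin":0}
  ]
}}

```text
time: 30.9
tool_pos: [0.5062, -0.3287, 0.0923]
tool_rot: [-0.478, 1.496, -2.157]
contact_force: [-7.7, 5.8, 29.2]
opening: 0.0619
```

```bash
python3 - <<'E'
from h import *
tilt();go(.5045,-.3264,.090,-6.3)
E
```

```text
tilt: down in tool: y 1.96 deg, z -3.79 deg toolx world [-0.0412 -0.0621 -0.9972] q [-0.664  0.614  1.471 -0.086  1.053 -0.512]
pos [ 0.5062 -0.3287  0.0923] jaw -6.31 tilt 4.27 slide [ 2.2 -1.8 -2.3] spin -0.0002 q6 -0.512 F [-7.7  5.8 29.2] op 0.0619 t 30.9
```

Request:
{"fn": "send_rows", "kwargs": {
  "motion": [
    {"hand":-1,"slide":[0,0,0],"spin":0},
    {"hand":-1,"slide":[0,0,0],"spin":0},
    {"hand":-1,"slide":[0,0,0],"spin":0}
  ]
}}

```text
time: 31.2
tool_pos: [0.5059, -0.3284, 0.0947]
tool_rot: [-0.458, 1.496, -2.137]
contact_force: [0.1, 0.1, 6.5]
opening: 0.0616
```

```bash
python3 - <<'E'
from h import *
tilt();go(.5045,-.3264,.090,-6.3)
p,T,W=wrist('w11')
def plane(u0,u1,v0,v1):
    q=W[v0:v1,u0:u1].reshape(-1,3);q=q[~np.isnan(q[:,0])]
    for _ in range(4):
        c=q.mean(0);n=np.linalg.svd(q-c,full_matrices=False)[2][2];n*=np.sign(n[2]);q=q[abs((q-c)@n)<.004]
    print(len(q),c.round(4),n.round(4))
plane(222,342,254,276)
for n in ("L",(170,215,225,245)),("R",(345,385,225,245)): plane(*n[1])
c=vision.read_camera("scene");cv2.imwrite("pics/s11.png",cv2.resize(c["pixels"][220:350,140:280],None,fx=4,fy=4,interpolation=cv2.INTER_CUBIC))
E
```

```text
tilt: down in tool: y 1.89 deg, z -3.84 deg toolx world [-0.0401 -0.0631 -0.9972] q [-0.663  0.61   1.471 -0.086  1.055 -0.513]
pos [ 0.5059 -0.3284  0.0947] jaw -6.28 tilt 4.29 slide [ 4.6 -1.5 -2.2] spin 0.0003 q6 -0.513 F [0.1 0.1 6.5] op 0.0616 t 31.2
2633 [ 0.5094 -0.3117  0.1277] [0.0449 0.1287 0.9907]
633 [ 0.4411 -0.3288  0.0397] [-0.1014 -0.2733  0.9566]
456 [ 0.5622 -0.3417  0.0362] [ 0.0334 -0.0264  0.9991]
```

View pics/w11.png

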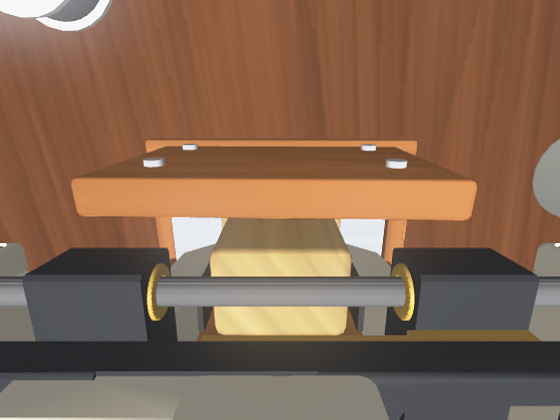

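View pics/s11.png

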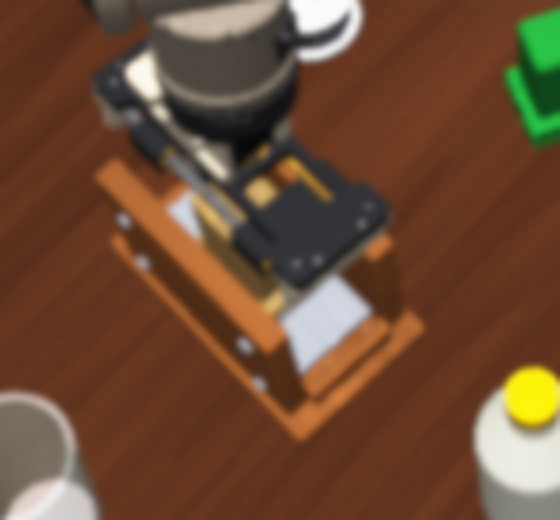

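```bash
python3 - <<'E'
from h import *
s,p=pickle.load(open("w11.pkl","rb"))
T=np.eye(4);T[:3,:3]=RR(s);T[:3,3]=s["tool_pos"];T=T@np.array(p["T_tool_cam"]);W=pts(p,T)
for n,(u0,u1,v0,v1) in {"L":(180,215,220,240),"R":(350,380,220,245)}.items():
    q=W[v0:v1,u0:u1].reshape(-1,3);q=q[(q[:,2]>.025)&(q[:,2]<.05)];print(n,len(q),np.median(q,0).round(4),np.mean(q,0).round(4))
q=np.r_[W[220:240,180:215].reshape(-1,3),W[220:245,350:380].reshape(-1,3)];q=q[(q[:,2]>.025)&(q[:,2]<.05)]
c=q.mean(0);print(np.linalg.lstsq(np.c_[q[:,:2]-c[:2],np.ones(len(q))],q[:,2],rcond=None)[0],c)
q=W[258:274,235:330].reshape(-1,3);q=q[abs(q[:,2]-np.nanmedian(q[:,2]))<.01];c=q.mean(0);print("top",np.linalg.lstsq(np.c_[q[:,:2]-c[:2],np.ones(len(q))],q[:,2],rcond=None)[0],c)
print("cheek",np.nanmedian(W[185:208,120:200].reshape(-1,3),0),np.nanmedian(W[185:208,370:440].reshape(-1,3),0))
E
```

```text
L 698 [ 0.4449 -0.3252  0.0399] [ 0.445  -0.3251  0.0399]
R 746 [ 0.5627 -0.3397  0.0362] [ 0.5627 -0.3398  0.0363]
[-0.03016725  0.00809635  0.03802492] [ 0.5058365  -0.33271449  0.03802492]
top [-0.04057574 -0.0636235   0.12787287] [ 0.50952323 -0.31210205  0.12787287]
cheek [ 0.46111836 -0.27889254  0.12018871] [ 0.56235164 -0.28913159  0.12012161]
```

Request:
{"fn": "send_rows", "kwargs": {
  "motion": [
    {"hand":-1,"slide":[3,-0.4,-0.5],"spin":0},
    {"hand":-1,"slide":[3,-0.2,-0.4],"spin":0},
    {"hand":-1,"slide":[2.5,0,-0.3],"spin":0},
    {"hand":-1,"slide":[2.5,0,-0.3],"spin":0},
    {"hand":-1,"slide":[2.5,0,-0.3],"spin":0},
    {"hand":-1,"slide":[2.5,0,-0.3],"spin":0}
  ]
}}

```text
time: 31.9
tool_pos: [0.5057, -0.3286, 0.0923]
tool_rot: [-0.331, 1.491, -2.01]
contact_force: [-4.4, 3.0, 20.3]
opening: 0.062
```

```bash
cat > plate.py <<'E'
from h import *
import sys
tilt();go(.5045,-.3264,.090,-6.3)
p,T,W=wrist(sys.argv[1])
q=np.r_[W[220:240,180:215].reshape(-1,3),W[220:245,350:380].reshape(-1,3)];q=q[(q[:,2]>.025)&(q[:,2]<.05)]
c=q.mean(0);print(np.linalg.lstsq(np.c_[q[:,:2]-c[:2],np.ones(len(q))],q[:,2],rcond=None)[0],c,len(q))
q=W[258:274,235:330].reshape(-1,3);q=q[abs(q[:,2]-np.nanmedian(q[:,2]))<.01];c=q.mean(0);print("top",np.linalg.lstsq(np.c_[q[:,:2]-c[:2],np.ones(len(q))],q[:,2],rcond=None)[0],c)
E
python3 plate.py w12
```

```text
tilt: down in tool: y 1.48 deg, z -4.30 deg toolx world [-0.0337 -0.0718 -0.9968] q [-0.662  0.608  1.483 -0.09   1.035 -0.509]
pos [ 0.5057 -0.3286  0.0923] jaw -6.23 tilt 4.55 slide [ 2.2 -1.4 -2.2] spin 0.0011 q6 -0.509 F [-4.4  3.  20.3] op 0.062 t 31.9
[-0.02385925  0.01135205  0.03593436] [ 0.50485688 -0.33336773  0.03593436] 1414
top [-0.03395546 -0.07408876  0.12560417] [ 0.5090552  -0.31188425  0.12560417]
```

```bash
python3 - <<'E'
from h import *
s,p=pickle.load(open("w12.pkl","rb"))
T=np.eye(4);T[:3,:3]=RR(s);T[:3,3]=s["tool_pos"];T=T@np.array(p["T_tool_cam"]);W=pts(p,T)
for v in range(208,280,4): print(v,np.nanmedian(W[v,245:320],0).round(4))
q=W[222:246,245:320].reshape(-1,3);q=q[~np.isnan(q[:,0])]
for _ in range(3):
    c=q.mean(0);A=np.linalg.lstsq(np.c_[q[:,[0,2]]-c[[0,2]],np.ones(len(q))],q[:,1],rcond=None)[0];r=q[:,1]-np.c_[q[:,[0,2]]-c[[0,2]],np.ones(len(q))]@A;q=q[abs(r)<.002]
print("face dy/dx, dy/dz",A,len(q))
E
```

```text
208 [ 0.5115 -0.2884  0.1201]
212 [ 0.5115 -0.2901  0.1203]
216 [ 0.5111 -0.2919  0.12  ]
220 [ 0.5089 -0.3056  0.0876]
224 [ 0.509  -0.3059  0.0932]
228 [ 0.5091 -0.3058  0.0985]
232 [ 0.5093 -0.3056  0.1039]
236 [ 0.5094 -0.3057  0.1087]
240 [ 0.5094 -0.3059  0.1133]
244 [ 0.5095 -0.3059  0.1173]
248 [ 0.5096 -0.3059  0.1212]
252 [ 0.5096 -0.3068  0.1231]
256 [ 0.5097 -0.3081  0.1246]
260 [ 0.5091 -0.3094  0.1252]
264 [ 0.5092 -0.311   0.1258]
268 [ 0.509  -0.3129  0.1259]
272 [ 0.5087 -0.3148  0.1258]
276 [ 0.5122 -0.292   0.1681]
face dy/dx, dy/dz [-0.10885778  0.00588424 -0.30578826] 1796
```

Request:
{"fn": "send_rows", "kwargs": {
  "motion": [
    {"hand":-1,"slide":[2.5,0,-0.3],"spin":0},
    {"hand":-1,"slide":[2.5,0,-0.3],"spin":0},
    {"hand":-1,"slide":[2.5,0,-0.3],"spin":0},
    {"hand":-1,"slide":[2.5,0,-0.3],"spin":0},
    {"hand":-1,"slide":[2.5,0,-0.3],"spin":0},
    {"hand":-1,"slide":[2.5,0,-0.3],"spin":0},
    {"hand":-1,"slide":[2.5,0,-0.3],"spin":0},
    {"hand":-1,"slide":[2.5,0,-0.3],"spin":0}
  ]
}}

```text
time: 32.75
tool_pos: [0.5052, -0.3288, 0.0923]
tool_rot: [-0.197, 1.484, -1.876]
contact_force: [-3.9, 3.4, 20.2]
opening: 0.0616
```

```bash
python3 plate.py w13
```

```text
tilt: down in tool: y 0.98 deg, z -4.88 deg toolx world [-0.0261 -0.0829 -0.9962] q [-0.661  0.601  1.497 -0.096  1.015 -0.504]
pos [ 0.5052 -0.3288  0.0923] jaw -6.21 tilt 4.98 slide [ 2.1 -1.  -2.5] spin 0.0015 q6 -0.504 F [-3.9  3.4 20.2] op 0.0616 t 32.75
[-0.01663341  0.01104791  0.03586026] [ 0.504802   -0.33421032  0.03586026] 1418
top [-0.02596402 -0.07878202  0.12556437] [ 0.508406   -0.31161542  0.12556437]
```

Request:
{"fn": "send_rows", "kwargs": {
  "motion": [
    {"hand":-1,"slide":[2.5,0,-0.3],"spin":0},
    {"hand":-1,"slide":[2.5,0,-0.3],"spin":0},
    {"hand":-1,"slide":[2.5,0,-0.3],"spin":0},
    {"hand":-1,"slide":[2.5,0,-0.3],"spin":0},
    {"hand":-1,"slide":[2.5,0,-0.3],"spin":0}
  ]
}}

```text
time: 33.3
tool_pos: [0.505, -0.3289, 0.0923]
tool_rot: [-0.127, 1.478, -1.805]
contact_force: [-4.7, 3.6, 22.2]
opening: 0.0618
```

```bash
python3 plate.py w14; python3 - <<'E'
from h import *
s,p=pickle.load(open("w14.pkl","rb"))
T=np.eye(4);T[:3,:3]=RR(s);T[:3,3]=s["tool_pos"];T=T@np.array(p["T_tool_cam"]);W=pts(p,T)
for v in range(220,276,6): print(v,np.nanmedian(W[v,245:320],0).round(4))
E
```

```text
tilt: down in tool: y 0.67 deg, z -5.24 deg toolx world [-0.0214 -0.0897 -0.9957] q [-0.66   0.597  1.505 -0.1    1.004 -0.5  ]
pos [ 0.505  -0.3289  0.0923] jaw -6.2 tilt 5.29 slide [ 2.1 -0.7 -2.6] spin 0.0017 q6 -0.5 F [-4.7  3.6 22.2] op 0.0618 t 33.3
[-0.01112183  0.014699    0.03596716] [ 0.50505957 -0.3347475   0.03596716] 1414
top [-0.02691401 -0.09291702  0.12557332] [ 0.50796644 -0.3114607   0.12557332]
220 [ 0.5098 -0.2936  0.1191]
226 [ 0.5084 -0.3057  0.0964]
232 [ 0.5084 -0.3056  0.104 ]
238 [ 0.5085 -0.3057  0.1106]
244 [ 0.5086 -0.3058  0.117 ]
250 [ 0.5086 -0.3062  0.1219]
256 [ 0.5084 -0.3076  0.1245]
262 [ 0.508  -0.3098  0.1254]
268 [ 0.5078 -0.3124  0.1258]
274 [ 0.5075 -0.3154  0.1259]
```

Request:
{"fn": "send_rows", "kwargs": {
  "motion": [
    {"hand":-1,"slide":[-20,-0.3,1.9],"spin":0},
    {"hand":-1,"slide":[0,0,0],"spin":0},
    {"hand":-1,"slide":[-30,-0.4,2.8],"spin":0},
    {"hand":-1,"slide":[0,0,0],"spin":0}
  ]
}}

```text
time: 33.75
tool_pos: [0.5028, -0.3273, 0.1389]
tool_rot: [-0.2, 1.481, -1.878]
contact_force: [0.7, -0.8, -2.7]
opening: 0.0618
```

```bash
python3 - <<'E'
from h import *
tilt();go(.505,-.3275,.2,-6.3)
E
```

```text
tilt: down in tool: y 1.01 deg, z -5.01 deg toolx world [-0.027  -0.0851 -0.996 ] q [-0.66   0.545  1.455 -0.094  1.113 -0.512]
pos [ 0.5028 -0.3273  0.1389] jaw -6.2 tilt 5.12 slide [-60.9   1.1   5.3] spin 0.0018 q6 -0.512 F [ 0.7 -0.8 -2.7] op 0.0618 t 33.75
```

Request:
{"fn": "send_rows", "kwargs": {
  "motion": [
    {"hand":-1,"slide":[-35,1,3.1],"spin":0},
    {"hand":-1,"slide":[0,0,0],"spin":0},
    {"hand":-1,"slide":[-45,0,4],"spin":0},
    {"hand":-1,"slide":[0,0,0],"spin":0},
    {"hand":-1,"slide":[-20,0,1.5],"spin":0},
    {"hand":-1,"slide":[0,0,0],"spin":0}
  ]
}}

```text
time: 34.35
tool_pos: [0.5004, -0.3241, 0.222]
tool_rot: [-0.534, 1.486, -2.212]
contact_force: [0.4, 0.2, -4.1]
opening: 0.0616
```

```bash
python3 - <<'E'
from h import *
tilt();go(.5463,.311,.23,-6.3)
p,T,W=wrist("w15")
E
```

```text
tilt: down in tool: y 2.46 deg, z -4.16 deg toolx world [-0.0504 -0.0675 -0.9964] q [-0.658  0.483  1.32  -0.087  1.339 -0.531]
pos [ 0.5004 -0.3241  0.222 ] jaw -6.22 tilt 4.84 slide [ -53.2  -23.5 -634.1] spin 0.0014 q6 -0.531 F [ 0.4  0.2 -4.1] op 0.0616 t 34.35
```

View pics/w15.png

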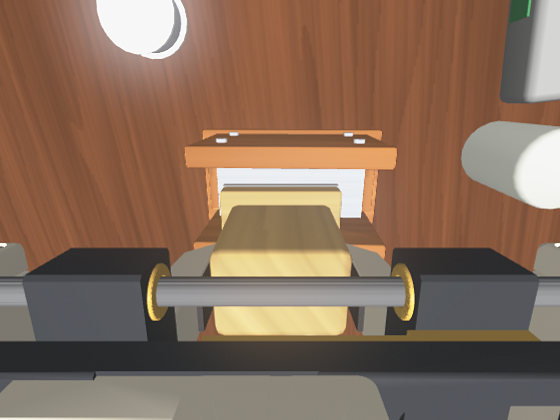

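Request:
{"fn": "send_rows", "kwargs": {
  "motion": [
    {"hand":-1,"slide":[-3,-1,-20],"spin":0},
    {"hand":-1,"slide":[-4,-1,-35],"spin":0},
    {"hand":-1,"slide":[-4,-1.5,-45],"spin":0},
    {"hand":-1,"slide":[-4,-1.5,-45],"spin":0},
    {"hand":-1,"slide":[-4,-1.5,-45],"spin":0},
    {"hand":-1,"slide":[-4,-1.5,-45],"spin":0},
    {"hand":-1,"slide":[-4,-1.5,-45],"spin":0}
  ]
}}

```text
time: 35.1
tool_pos: [0.5129, -0.032, 0.2092]
tool_rot: [-0.893, 1.474, -2.58]
contact_force: [0.9, 0.9, -3.7]
opening: 0.0618
```

```bash
python3 - <<'E'
from h import *
tilt();go(.551,.312,.22,-6.3)
E
```

```text
tilt: down in tool: y 4.30 deg, z -3.46 deg toolx world [-0.0815 -0.0513 -0.9954] q [-0.171  0.383  1.516 -0.067  1.315 -0.036]
pos [ 0.5129 -0.032   0.2092] jaw -6.76 tilt 5.53 slide [ -31.5   -3.5 -344.8] spin -0.0081 q6 -0.036 F [ 0.9  0.9 -3.7] op 0.0618 t 35.1
```

Request:
{"fn": "send_rows", "kwargs": {
  "motion": [
    {"hand":-1,"slide":[0,0,0],"spin":0},
    {"hand":-1,"slide":[-4,0,-47],"spin":0},
    {"hand":-1,"slide":[0,0,0],"spin":0},
    {"hand":-1,"slide":[-4,0,-47],"spin":0},
    {"hand":-1,"slide":[0,0,0],"spin":0},
    {"hand":-1,"slide":[-4,0,-47],"spin":0},
    {"hand":-1,"slide":[0,0,0],"spin":0},
    {"hand":-1,"slide":[-4,0,-47],"spin":0}
  ]
}}

```text
time: 35.9
tool_pos: [0.526, 0.1555, 0.1992]
tool_rot: [-0.993, 1.454, -2.674]
contact_force: [0.9, -0.8, -5.2]
opening: 0.0619
```

```bash
python3 - <<'E'
from h import *
tilt();go(.551,.312,.2,-6.3)
E
```

```text
tilt: down in tool: y 5.60 deg, z -3.65 deg toolx world [-0.1041 -0.0525 -0.9932] q [ 0.168  0.475  1.399 -0.035  1.379  0.287]
pos [0.526  0.1555 0.1992] jaw -6.52 tilt 6.7 slide [ -11.6    7.  -157.9] spin -0.0038 q6 0.287 F [ 0.9 -0.8 -5.2] op 0.0619 t 35.9
```

Request:
{"fn": "send_rows", "kwargs": {
  "motion": [
    {"hand":-1,"slide":[-3,2,-47],"spin":0},
    {"hand":-1,"slide":[0,0,0],"spin":0},
    {"hand":-1,"slide":[-3,2,-47],"spin":0},
    {"hand":-1,"slide":[0,0,0],"spin":0},
    {"hand":-1,"slide":[-3,2,-47],"spin":0},
    {"hand":-1,"slide":[0,0,0],"spin":0},
    {"hand":-1,"slide":[0,0,0],"spin":0}
  ]
}}

```text
time: 36.6
tool_pos: [0.5433, 0.2958, 0.1857]
tool_rot: [-1.012, 1.436, -2.69]
contact_force: [0.5, 0.1, -4.3]
opening: 0.0618
```

```bash
python3 - <<'E'
from h import *
tilt();go(.551,.312,.15,-6.3)
E
```

```text
tilt: down in tool: y 6.54 deg, z -4.09 deg toolx world [-0.1211 -0.0587 -0.9909] q [ 0.38   0.629  1.171 -0.01   1.477  0.488]
pos [0.5433 0.2958 0.1857] jaw -6.37 tilt 7.74 slide [ 33.5   9.8 -19.4] spin -0.0011 q6 0.488 F [ 0.5  0.1 -4.3] op 0.0618 t 36.6
```

Request:
{"fn": "send_rows", "kwargs": {
  "motion": [
    {"hand":-1,"slide":[10,4,-5],"spin":0},
    {"hand":-1,"slide":[10,3,-5],"spin":0},
    {"hand":-1,"slide":[10,3,-4],"spin":0},
    {"hand":-1,"slide":[10,2,-3],"spin":0},
    {"hand":-1,"slide":[10,2,-2],"spin":0},
    {"hand":-1,"slide":[10,2,-2],"spin":0},
    {"hand":-1,"slide":[10,1,-1],"spin":0},
    {"hand":-1,"slide":[10,1,-1],"spin":0}
  ]
}}

```text
time: 37.4
tool_pos: [0.5545, 0.3094, 0.094]
tool_rot: [-1.012, 1.433, -2.693]
contact_force: [0.2, -0.1, -3.9]
opening: 0.0618
```

```bash
python3 - <<'E'
from h import *
tilt();go(.556,.313,.07,-6.3)
E
```

```text
tilt: down in tool: y 6.66 deg, z -4.17 deg toolx world [-0.1236 -0.0595 -0.9906] q [ 0.392  0.739  1.223 -0.008  1.317  0.505]
pos [0.5545 0.3094 0.094 ] jaw -6.56 tilt 7.88 slide [23.4  3.9 -5.4] spin -0.0045 q6 0.505 F [ 0.2 -0.1 -3.9] op 0.0618 t 37.4
```

Request:
{"fn": "send_rows", "kwargs": {
  "motion": [
    {"hand":-1,"slide":[10,2,-3],"spin":0},
    {"hand":-1,"slide":[0,0,0],"spin":0},
    {"hand":-1,"slide":[8,1,-2],"spin":0},
    {"hand":-1,"slide":[0,0,0],"spin":0},
    {"hand":-1,"slide":[0,0,0],"spin":0}
  ],
  "grip_force": 20
}}

```text
time: 37.9
tool_pos: [0.5553, 0.3132, 0.0724]
tool_rot: [-1.013, 1.431, -2.693]
contact_force: [-0.8, 1.0, -3.8]
opening: 0.0618
```

```bash
python3 - <<'E'
from h import *
tilt();go(.556,.313,.067,-6.3)
p,T,W=wrist("w16")
E
```

```text
tilt: down in tool: y 6.75 deg, z -4.21 deg toolx world [-0.1252 -0.0602 -0.9903] q [ 0.397  0.767  1.232 -0.007  1.282  0.51 ]
pos [0.5553 0.3132 0.0724] jaw -6.55 tilt 7.98 slide [ 5.3  1.3 -0.3] spin -0.0044 q6 0.51 F [-0.8  1.  -3.8] op 0.0618 t 37.9
```

View pics/w16.png

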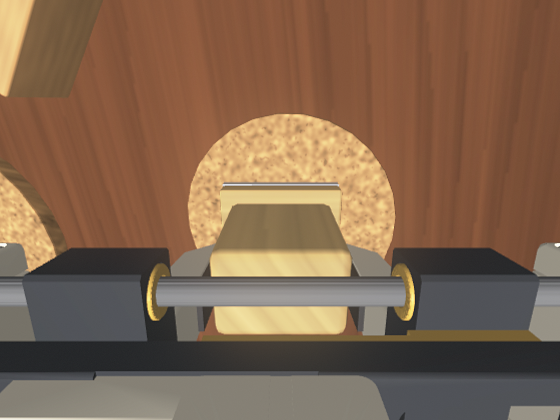

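Foot over the mat, slightly left of its middle. Ease down to contact.

Request:
{"fn": "send_rows", "kwargs": {
  "motion": [
    {"hand":-1,"slide":[3,2,-0.3],"spin":0},
    {"hand":-1,"slide":[3,1,-0.2],"spin":0}
  ]
}}

```text
time: 38.15
tool_pos: [0.5565, 0.3141, 0.0705]
tool_rot: [-1.029, 1.431, -2.71]
contact_force: [-10.8, -1.5, 19.8]
opening: 0.0622
```

```bash
python3 - <<'E'
from h import *
tilt();go(.556,.313,.067,-6.3)
E
```

```text
tilt: down in tool: y 6.82 deg, z -4.11 deg toolx world [-0.1262 -0.0582 -0.9903] q [ 0.397  0.772  1.228 -0.005  1.281  0.508]
pos [0.5565 0.3141 0.0705] jaw -6.55 tilt 7.99 slide [3.6 0.1 0.9] spin -0.0043 q6 0.508 F [-10.8  -1.5  19.8] op 0.0622 t 38.15
```

Request:
{"fn": "send_rows", "kwargs": {
  "motion": [
    {"hand":-1,"slide":[0,0,0],"spin":0},
    {"hand":-1,"slide":[0,0,0],"spin":0},
    {"hand":-1,"slide":[0,0,0],"spin":0}
  ],
  "grip_force": 3
}}

```text
time: 38.45
tool_pos: [0.5573, 0.3145, 0.0722]
tool_rot: [-1.028, 1.435, -2.709]
contact_force: [-0.5, 0.0, -3.8]
opening: 0.062
```

```bash
python3 - <<'E'
from h import *
tilt();go(.556,.313,.067,-6.3)
E
```

```text
tilt: down in tool: y 6.66 deg, z -4.02 deg toolx world [-0.1233 -0.0569 -0.9907] q [ 0.397  0.769  1.227 -0.005  1.281  0.508]
pos [0.5573 0.3145 0.0722] jaw -6.52 tilt 7.8 slide [ 5.4 -0.5  1.3] spin -0.0039 q6 0.508 F [-0.5  0.  -3.8] op 0.062 t 38.45
```

Request:
{"fn": "send_rows", "kwargs": {
  "motion": [
    {"hand":-1,"slide":[3,0.3,0],"spin":0},
    {"hand":-1,"slide":[2,0,0],"spin":0},
    {"hand":-1,"slide":[2,0,0],"spin":0}
  ]
}}

```text
time: 38.75
tool_pos: [0.5558, 0.3148, 0.0667]
tool_rot: [-1.041, 1.434, -2.722]
contact_force: [-4.8, 0.6, 6.2]
opening: 0.0629
```

```bash
python3 - <<'E'
from h import *
tilt();go(.556,.313,.067,-6.3)
E
```

```text
tilt: down in tool: y 6.75 deg, z -3.95 deg toolx world [-0.1247 -0.0557 -0.9906] q [ 0.397  0.774  1.235 -0.003  1.27   0.508]
pos [0.5558 0.3148 0.0667] jaw -6.52 tilt 7.85 slide [-0.2  0.3  1.8] spin -0.0039 q6 0.508 F [-4.8  0.6  6.2] op 0.0629 t 38.75
```

Request:
{"fn": "send_rows", "kwargs": {
  "motion": [
    {"hand":0.5,"slide":[0,0,0],"spin":0},
    {"hand":1,"slide":[0,0,0],"spin":0},
    {"hand":1,"slide":[0,0,0],"spin":0},
    {"hand":1,"slide":[0,0,0],"spin":0},
    {"hand":1,"slide":[0,0,0],"spin":0},
    {"hand":1,"slide":[0,0,0],"spin":0}
  ]
}}

```text
time: 39.35
tool_pos: [0.5573, 0.3146, 0.0667]
tool_rot: [-1.033, 1.437, -2.714]
contact_force: [0.1, 0.9, 0.0]
opening: 0.0914
```

```bash
python3 - <<'E'
from h import *
tilt();go(.556,.313,.067,-6.3)
p,T,W=wrist("w17")
E
```

```text
tilt: down in tool: y 6.58 deg, z -3.92 deg toolx world [-0.1217 -0.0555 -0.991 ] q [ 0.396  0.774  1.234 -0.004  1.267  0.508]
pos [0.5573 0.3146 0.0667] jaw -6.53 tilt 7.68 slide [-0.1 -1.1  1.7] spin -0.004 q6 0.508 F [0.1 0.9 0. ] op 0.0914 t 39.35
```

View pics/w17.png

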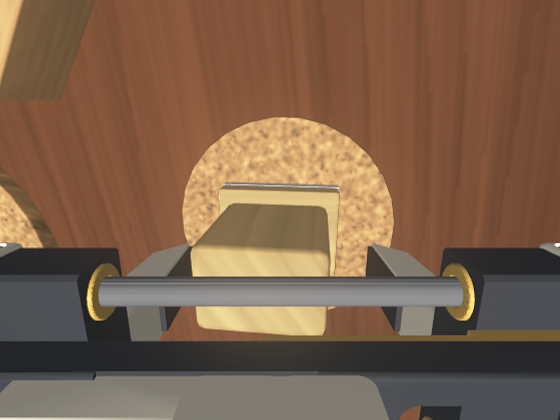

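Request:
{"fn": "send_rows", "kwargs": {
  "motion": [
    {"hand":1,"slide":[-15,-4,1],"spin":0},
    {"hand":1,"slide":[0,0,0],"spin":0},
    {"hand":1,"slide":[-30,-3.5,2],"spin":0},
    {"hand":1,"slide":[0,0,0],"spin":0},
    {"hand":1,"slide":[-45,-4,3],"spin":0},
    {"hand":1,"slide":[-45,0,0],"spin":0},
    {"hand":1,"slide":[0,0,0],"spin":0},
    {"hand":1,"slide":[0,0,0],"spin":0}
  ]
}}

```text
time: 40.2
tool_pos: [0.5612, 0.3173, 0.2077]
tool_rot: [-1.031, 1.437, -2.712]
contact_force: [1.0, -0.1, -0.8]
opening: 0.0918
```

```bash
python3 - <<'E'
from h import *
go(.556,.313,.067,-6.3)
p,T,W=wrist("w18")
z=W[...,2];m=np.zeros_like(z,bool);m[80:272,180:400]=1;m&=(z>.092)&(z<.11)
q=W[m];print(cv2.minAreaRect(q[:,:2].astype(np.float32)));c=q.mean(0);print("top slope",np.linalg.lstsq(np.c_[q[:,:2]-c[:2],np.ones(len(q))],q[:,2],rcond=None)[0],c)
for d in vision.cut_out(p,"mat")[:2]:
    print(d["conf"],d["uv"]);mm=d["mask"]&(abs(z-.01)<.006);P=W[mm];print(cv2.minEnclosingCircle(P[:,:2].astype(np.float32)))
t=vision.read_camera("top");cv2.imwrite("pics/top9.png",t["pixels"])
Wt=pts(t);r=Wt[200:245,368:392].reshape(-1,3);r=r[abs(r[:,2]-.05)<.02];print("plate z",np.median(r[:,2]))
E
```

```text
pos [0.5612 0.3173 0.2077] jaw -6.52 tilt 7.65 slide [140.3  11.4  -4.8] spin -0.0039 q6 0.508 F [ 1.  -0.1 -0.8] op 0.0918 t 40.2
((0.5511128306388855, 0.3171399235725403), (0.04433232173323631, 0.062058936804533005), 83.46495819091797)
top slope [-0.00752261 -0.03167381  0.09945123] [0.55220978 0.31914154 0.09945123]
0.95 [303.6, 152.7]
((0.5528587698936462, 0.31411319971084595), 0.0750427320599556)
0.65 [68.4, 191.6]
((0.2583261728286743, 0.3075287938117981), 0.10544393956661224)
plate z 0.05558008289160399
```

View pics/w18.png

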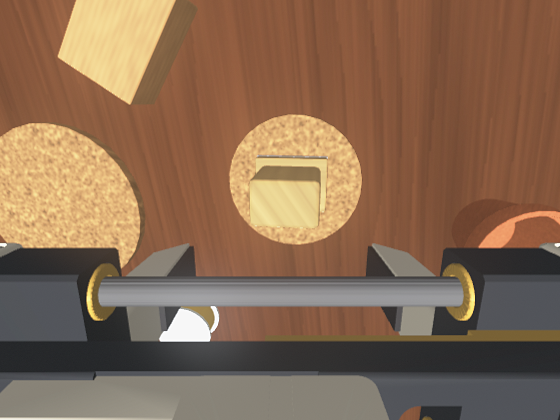

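View pics/top9.png

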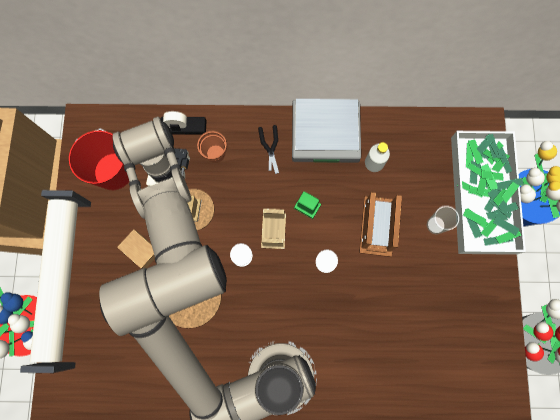

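```bash
python3 -c "
from h import *
print(job.hand_in())"
```

```text
the job is handed in; nothing more can be done
None
```

I carried out the whole sequence and handed the job in at about 40 s of the 69 s allowed. `hand_in` reports no verdict.

**What I did**
- I lifted the wooden tamper out of the stall, gripped across its 44 mm width. I stood it on the small mat and let go.
- I gripped it again across its 62 mm width and lowered it into the press, with its foot about 1–2 mm from the plate's middle. I pressed it onto the stop and held it there.
- I lifted it out, set it back on the small mat, released it and raised the arm clear.

**What the last checks showed**
- **Press:** the plate's top was at 36 mm, so fully down, in three pictures from 31.9 to 33.3 s. Its tilt fell from 0.024 to 0.011 rad over that time. The tamper's handle stood vertical across the press.
- **First push:** it eased back to about 17.9 mm of travel, just short of the 18 mm needed. I pushed again, and the hold above is that second push, at about 20 N.
- **End state:** the tamper stands upright about 3.5 mm from the mat's middle. The plate is back up at about 56 mm, and the other things on the bench look undisturbed in the top picture.

**What went wrong or disagreed**
- Moves of several rows run together tilted the gripper a little each time, up to about 8°. I spent roughly 12 s trying to correct this before the second grip.
- At the last placing the tamper came down on one edge of its foot. I eased the grip to 3 N so it could settle flat before I opened the fingers.
- The top and wrist cameras differed by about 2–3 mm; I used the wrist camera's positions.
- The slope fitted to the handle's top came out at 0.03 rad at the end and up to 0.09 rad while pressing. The rounded edges make that fit unreliable. While pressing, the handle's side face measured vertical; I did not repeat that measurement at the end.

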